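# Rack the polishing powders under extraction

### The arm

A 6-joint arm with a two-finger parallel gripper is mounted at the origin on the work surface. World frame = base frame: x ahead of the robot, y to its left, z up, the work surface at z = 0. Lengths are in m, angles in degrees, forces in N, time in s.
With the tool pointing down it reaches from about 0.375 to 0.9 m from the base axis. Payload 3.1 kg.
Tool frame: the origin (TCP) lies between the finger pads; the fingertips stand 11 mm ahead of it and the grasp point (between the pads) lies 8 mm behind it; x points along the fingers, y is the direction in which the jaws open and shut, and the axes are right-handed (so a half turn about x gives the same grasp; the last joint's range is limited). The gripper opens to 87 mm and grips with 3 to 60 N. Pads are 19 mm wide; open, the fingers measure 117 mm over their backs; the gripper's body (75 mm by 190 mm) begins 51 mm behind the grasp point.
Start: joints at [-73.654, 30.224, 82.088, -0, 67.689, -10.227], TCP at [0.28, -0.559, 0.234] pointing down, gripper open.
Joint ranges: [-176.69, 176.69], [-43.24, 126.21], [12.49, 139.97], [-82, 262], [0, 151.66], [-163.58, 163.58]. Speed limits (degrees/s): [159.86, 159.86, 180, 180, 180, 180].

### API

Orientations are given as a 3x3 rotation matrix whose columns are the frame's x, y, z axes.
In Python, from rig import bot gives the robot as it stands.
- The arm moves only by the shell command python3 -m inch 'ROWS' [OPENING]. ROWS is a JSON object of lists of equal length, an entry for each row: "dp": the shift along the tool's x, y, z in mm, a list of three; "yaw": the turn about the tool's x in degrees. In form: {"dp": [[tx, ty, tz], ...], "yaw": [yaw, ...]}. A call has 1 to 20 rows; each row shifts and turns the commanded pose from where the row before left it, along the tool's axes as they then stand; what a row does not reach is not made up. A row lasts 1/12 s, in which the tool goes at most 41.7 mm and 7.16 degrees, less where a joint would pass 70% of its speed; a pose out of reach is approached as far as the arm can. A call is refused whole if a number of a shift passes 41.7 or a number of a turn 7.16, either way. A call with a gripper value outside its range is refused whole. OPENING is the finger opening in mm, from 0 to 87, set as the call begins (- or left out, the last holds). The fingers move at their own pace and stop on an object; the grip force is fixed at half the most. Time passes only in rows, so rows that do not move let the fingers close. It gives the time, the measured TCP pose, the force and the opening at its end, in the units of the state.
- bot.read_state(): the state, without advancing time (a new reading comes with each control period).
- bot.capture(name): name is "scene" or "top"; returns a dict with "color" (384x512x3 uint8, red, green, blue), "intrinsics" (3x3 intrinsics, pixels), "pose" (4x4, takes a point from camera to world coordinates). Camera axes: x right, y down, z forward; pixel columns grow to the right and rows downward; lengths in m; the calibration is good to about 2 mm. A picture is of the moment at which its call begins. There is no depth.
- bot.hand_in(): hands the job in, once; it reports no verdict.
The state is a dict: "time_s": time; "joint_positions": joint angles; "qvel": joint speeds; "tau": joint torques, N m; "position": TCP position; "tcp_rot": TCP orientation; "force": force on the tool from outside, world axes, zero at the start; "moment": the same for the moment, N m; "opening": opening from 0.0 (shut) to 1.0 (fully open).
Only numpy, scipy, OpenCV 4.12 (cv2) and the standard library are available. Lean on these libraries where they do the work, as an engineer would, in place of code of your own. Each camera call takes 0.05 s, during which the arm holds its last target.

### The job

With the powder containers still standing on the bench, push the toggle on the extraction housing fully over, away from the robot, to switch it on. Then lift every powder container over the rack's lip and stand it upright on the shelf in one neat row, each centred at a stud: the tall jars side by side from the left end (as the robot sees it) and the squat tins side by side from the right end, with no stud skipped within either group. When all stand there, switch the extraction off again by pulling the toggle fully back, and leave the cup wheel and the granite offcut where they lie.

Things in the scene. Friction and masses are not known exactly. Their poses are not given: they have to be found in the camera images.
- rack: fixed low aluminium shelf, 76 mm deep (x, away from the robot), 390 mm long (y, to the robot's left). Origin: centre of its underside. Board top 40 mm above the bench; the lip round it is 4 mm thick, 32 mm above the board, and leaves 68 x 382 mm inside. Six places along y, 60 mm apart, each marked by a dark stud on the front lip and a white line on the board
- housing: grey extraction housing fixed to the bench, 150 mm (x, away from the robot) by 130 by 70 mm high, the black-tipped toggle in the middle of its top. Origin: centre of its underside. The toggle swings in the housing's x-z plane about a pivot straight above the origin, 92 mm above the bench, on a block 70 mm (x) by 50 mm whose top is 95 mm above the bench
- toggle (a joint): angle of the toggle lever: 0 = off, leaning 0.5 rad towards the housing's -x (the robot); 1.0 = on, leaning 0.5 rad towards the housing's +x. Turned by pushing the tip, about 1 N; it stays where it is left
- toggle_tip (a point): centre of the black ball, 26 mm across, at the end of the toggle lever, 60 mm from its pivot; about 145 mm above the bench at either end of its swing
- place1 (a point): place 1 of the row, counted from the robot's left (the rack's +y end): point on the shelf board midway between front and back lip, in line with stud 1; axes as the rack's
- place2 (a point): place 2 of the row, counted from the robot's left (the rack's +y end): point on the shelf board midway between front and back lip, in line with stud 2; axes as the rack's
- place3 (a point): place 3 of the row, counted from the robot's left (the rack's +y end): point on the shelf board midway between front and back lip, in line with stud 3; axes as the rack's
- place4 (a point): place 4 of the row, counted from the robot's left (the rack's +y end): point on the shelf board midway between front and back lip, in line with stud 4; axes as the rack's
- place5 (a point): place 5 of the row, counted from the robot's left (the rack's +y end): point on the shelf board midway between front and back lip, in line with stud 5; axes as the rack's
- place6 (a point): place 6 of the row, counted from the robot's left (the rack's +y end): point on the shelf board midway between front and back lip, in line with stud 6; axes as the rack's
- jar1: tall white powder jar, loose, 104 mm high: straight round body 50 mm across up to 84 mm, above it a narrower grey cap 34 mm across; 0.15 to 0.31 kg; part full, so its centre of mass lies only about 24 mm up. Origin: centre of its underside, z up through the cap. May be absent (there are 2 or 3 tall jars)
- jar2: tall white powder jar, loose, 104 mm high: straight round body 50 mm across up to 84 mm, above it a narrower grey cap 34 mm across; 0.15 to 0.31 kg; part full, so its centre of mass lies only about 24 mm up. Origin: centre of its underside, z up through the cap. May be absent (there are 2 or 3 tall jars)
- jar3: tall white powder jar, loose, 104 mm high: straight round body 50 mm across up to 84 mm, above it a narrower grey cap 34 mm across; 0.15 to 0.31 kg; part full, so its centre of mass lies only about 24 mm up. Origin: centre of its underside, z up through the cap. May be absent (there are 2 or 3 tall jars)
- tin1: squat white powder tin, loose, 76 mm high, straight and round, 50 mm across over its whole height with a flat full-width grey lid; 0.17 to 0.35 kg; part full, so its centre of mass lies only about 24 mm up. Origin: centre of its underside, z up. May be absent (there are 2 or 3 squat tins)
- tin2: squat white powder tin, loose, 76 mm high, straight and round, 50 mm across over its whole height with a flat full-width grey lid; 0.17 to 0.35 kg; part full, so its centre of mass lies only about 24 mm up. Origin: centre of its underside, z up. May be absent (there are 2 or 3 squat tins)
- tin3: squat white powder tin, loose, 76 mm high, straight and round, 50 mm across over its whole height with a flat full-width grey lid; 0.17 to 0.35 kg; part full, so its centre of mass lies only about 24 mm up. Origin: centre of its underside, z up. May be absent (there are 2 or 3 squat tins)
- cup_wheel: bystander: steel diamond cup wheel lying flat, 100 mm across, 22 mm high; origin under its centre
- offcut: bystander: polished black granite offcut, 150 x 100 x 30 mm; origin under its centre
Things that resemble listed ones, but are neither listed nor needed, are in the scene too. Of the things shaped like the housing, the grey one is meant.

How it is judged (in metres and radians):
On the way, in this order (a step that is already met when the one before it is completed fails the run):
1. the extraction is switched on (toggle above 0.8 rad) while every container is still on the bench (value of joint toggle above 0.8 rad and height (world z) of each of jar1, jar2, jar3, tin1, tin2, tin3 below 0.034 m), for 0.1 s.
2. all the containers stand racked in their row while the extraction is still on ((horizontal distance between jar1 and place1 below 0.014 m or (horizontal distance between jar1 and place2 below 0.014 m and horizontal distance between any of jar2, jar3 and place1 below 0.014 m) or (horizontal distance between jar1 and place3 below 0.014 m and horizontal distance between any of jar2, jar3 and place2 below 0.014 m)) and angle between each of jar1, jar2, jar3, tin1, tin2, tin3's own z axis and vertical below 0.12 rad and z of jar1 in the frame of rack between 0.034 and 0.046 m and linear speed of each of jar1, jar2, jar3, tin1, tin2, tin3 below 0.03 m/s and (horizontal distance between jar2 and place1 below 0.014 m or (horizontal distance between jar2 and place2 below 0.014 m and horizontal distance between any of jar1, jar3 and place1 below 0.014 m) or (horizontal distance between jar2 and place3 below 0.014 m and horizontal distance between any of jar1, jar3 and place2 below 0.014 m)) and z of jar2 in the frame of rack between 0.034 and 0.046 m and (horizontal distance between jar3 and place1 below 0.014 m or (horizontal distance between jar3 and place2 below 0.014 m and horizontal distance between any of jar1, jar2 and place1 below 0.014 m) or (horizontal distance between jar3 and place3 below 0.014 m and horizontal distance between any of jar1, jar2 and place2 below 0.014 m)) and z of jar3 in the frame of rack between 0.034 and 0.046 m and (horizontal distance between tin1 and place6 below 0.014 m or (horizontal distance between tin1 and place5 below 0.014 m and horizontal distance between any of tin2, tin3 and place6 below 0.014 m) or (horizontal distance between tin1 and place4 below 0.014 m and horizontal distance between any of tin2, tin3 and place5 below 0.014 m)) and z of tin1 in the frame of rack between 0.034 and 0.046 m and (horizontal distance between tin2 and place6 below 0.014 m or (horizontal distance between tin2 and place5 below 0.014 m and horizontal distance between any of tin1, tin3 and place6 below 0.014 m) or (horizontal distance between tin2 and place4 below 0.014 m and horizontal distance between any of tin1, tin3 and place5 below 0.014 m)) and z of tin2 in the frame of rack between 0.034 and 0.046 m and (horizontal distance between tin3 and place6 below 0.014 m or (horizontal distance between tin3 and place5 below 0.014 m and horizontal distance between any of tin1, tin2 and place6 below 0.014 m) or (horizontal distance between tin3 and place4 below 0.014 m and horizontal distance between any of tin1, tin2 and place5 below 0.014 m)) and z of tin3 in the frame of rack between 0.034 and 0.046 m and value of joint toggle above 0.8 rad), for 0.2 s.
3. the extraction is switched off again (toggle below 0.2 rad) (value of joint toggle below 0.2 rad), for 0.1 s.
At the end, for the whole second after the job is handed in: Every container present stands upright (within 0.12 rad), at rest on the rack's board, within 14 mm of a place: tall jars at places 1, 2 (and 3 if three), squat tins at 6, 5 (and 4 if three), in any order among themselves; the toggle is off (below 0.2 rad) ((horizontal distance between jar1 and place1 below 0.014 m or (horizontal distance between jar1 and place2 below 0.014 m and horizontal distance between any of jar2, jar3 and place1 below 0.014 m) or (horizontal distance between jar1 and place3 below 0.014 m and horizontal distance between any of jar2, jar3 and place2 below 0.014 m)) and angle between each of jar1, jar2, jar3, tin1, tin2, tin3's own z axis and vertical below 0.12 rad and z of jar1 in the frame of rack between 0.034 and 0.046 m and linear speed of each of jar1, jar2, jar3, tin1, tin2, tin3 below 0.03 m/s and (horizontal distance between jar2 and place1 below 0.014 m or (horizontal distance between jar2 and place2 below 0.014 m and horizontal distance between any of jar1, jar3 and place1 below 0.014 m) or (horizontal distance between jar2 and place3 below 0.014 m and horizontal distance between any of jar1, jar3 and place2 below 0.014 m)) and z of jar2 in the frame of rack between 0.034 and 0.046 m and (horizontal distance between jar3 and place1 below 0.014 m or (horizontal distance between jar3 and place2 below 0.014 m and horizontal distance between any of jar1, jar2 and place1 below 0.014 m) or (horizontal distance between jar3 and place3 below 0.014 m and horizontal distance between any of jar1, jar2 and place2 below 0.014 m)) and z of jar3 in the frame of rack between 0.034 and 0.046 m and (horizontal distance between tin1 and place6 below 0.014 m or (horizontal distance between tin1 and place5 below 0.014 m and horizontal distance between any of tin2, tin3 and place6 below 0.014 m) or (horizontal distance between tin1 and place4 below 0.014 m and horizontal distance between any of tin2, tin3 and place5 below 0.014 m)) and z of tin1 in the frame of rack between 0.034 and 0.046 m and (horizontal distance between tin2 and place6 below 0.014 m or (horizontal distance between tin2 and place5 below 0.014 m and horizontal distance between any of tin1, tin3 and place6 below 0.014 m) or (horizontal distance between tin2 and place4 below 0.014 m and horizontal distance between any of tin1, tin3 and place5 below 0.014 m)) and z of tin2 in the frame of rack between 0.034 and 0.046 m and (horizontal distance between tin3 and place6 below 0.014 m or (horizontal distance between tin3 and place5 below 0.014 m and horizontal distance between any of tin1, tin2 and place6 below 0.014 m) or (horizontal distance between tin3 and place4 below 0.014 m and horizontal distance between any of tin1, tin2 and place5 below 0.014 m)) and z of tin3 in the frame of rack between 0.034 and 0.046 m and value of joint toggle below 0.2 rad); the robot touches nothing.
It fails at once if the cup wheel or the granite offcut is shifted by more than 50 mm (distance of any of cup_wheel, offcut from where it was at the start of the episode above 0.05 m).
Of jar1, jar2, jar3 only 2 to 3 are there at a start; the rules pass over those that are not, and their reading is None.
Of tin1, tin2, tin3 only 2 to 3 are there at a start; the rules pass over those that are not, and their reading is None.
At some moment in a run one of jar1, jar2, jar3, tin1, tin2, tin3 may be knocked a few centimetres aside while the robot is not near it.
Once in a run the grip may slacken for a moment while it holds something.
It also fails if it takes over 210 s, if anything falls off the work surface, if the arm or the gripper's body presses on something with over 40 N, if the wrist force passes 120 N, or if a joint passes its speed limit or range.

## Working session

There is one attempt and no reset: what is moved stays moved. The work goes in short steps, Python scripts to look and compute and a shell command to move; the robot and the scene stay as the last step left them, time stands still between calls to the robot, and variables do not carry over. Pictures are saved under pics/ and viewed, and the job is handed in when it is done.

```bash
ls; mkdir -p pics; python3 - <<'E'
from rig import bot
import cv2
s=bot.read_state()
for k in s: print(k,s[k])
for n in("scene","top"):
    c=bot.capture(n); cv2.imwrite(f"pics/{n}0.png",c["color"][:,:,::-1]); print(n,c["intrinsics"],c["pose"])
    print(c["color"].shape)
E
```

```text
pics
time_s 0.0
joint_positions [-7.36540990e+01  3.02778554e+01  8.21567045e+01 -8.10121419e-04
  6.76871836e+01 -1.02271236e+01]
qvel [ 0.00046202 -0.06306225 -0.01136848 -0.09957099  0.02002459 -0.0333256 ]
tau [-8.81493761e-04 -4.40043104e+01 -1.76592994e+01  6.33865013e-02
  5.83359227e-02 -1.48760337e-04]
position [ 0.27940995 -0.5582809   0.23258173]
tcp_rot [[-6.10552580e-04  4.47342237e-01 -8.94362650e-01]
 [ 2.03525653e-03 -8.94360409e-01 -4.47342505e-01]
 [-9.99997742e-01 -2.09338354e-03 -3.64402153e-04]]
force [-0.653556   -0.44697362  0.05938037]
moment [ 0.00468867 -0.04433324  0.0551945 ]
opening 1.000281294284133
scene [[365.71210357   0.         256.60378546]
 [  0.         365.71210357 192.43917911]
 [  0.           0.           1.        ]] [[-0.05128425  0.83231435 -0.55192639  0.9776276 ]
 [ 0.99860722  0.03588051 -0.03868081  0.02659   ]
 [-0.01239119 -0.5531414  -0.83299523  0.92426911]
 [ 0.          0.          0.          1.        ]]
(384, 512, 3)
top [[485.06079832   0.         253.99749902]
 [  0.         485.06079832 185.31928178]
 [  0.           0.           1.        ]] [[-0.00330032 -0.97607604  0.21740438  0.15672841]
 [-0.99998996  0.00388017  0.00224031 -0.00635549]
 [-0.00303027 -0.21739481 -0.97607905  1.43442772]
 [ 0.          0.          0.          1.        ]]
(384, 512, 3)
```

View pics/scene0.png

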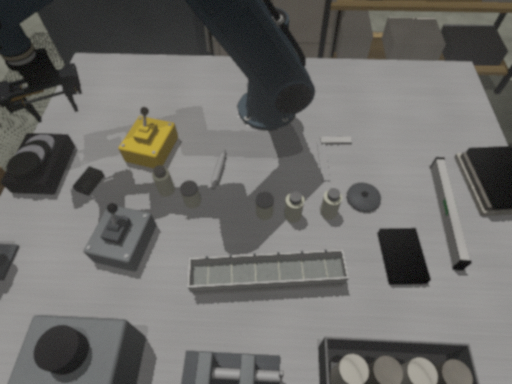

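View pics/top0.png

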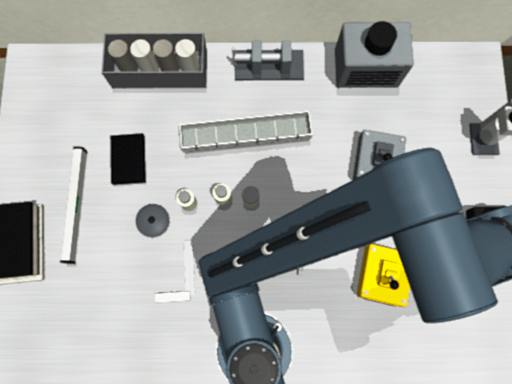

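```bash
python3 - <<'E'
import cv2
a=cv2.imread('pics/scene0.png'); cv2.imwrite('pics/s0z.png',cv2.resize(a[90:300,70:370],None,fx=2.6,fy=2.6,interpolation=cv2.INTER_CUBIC))
a=cv2.imread('pics/top0.png'); cv2.imwrite('pics/t0z.png',cv2.resize(a[100:310,100:420],None,fx=2.5,fy=2.5,interpolation=cv2.INTER_CUBIC))
E
```

```text
(no output)
```

View pics/s0z.png

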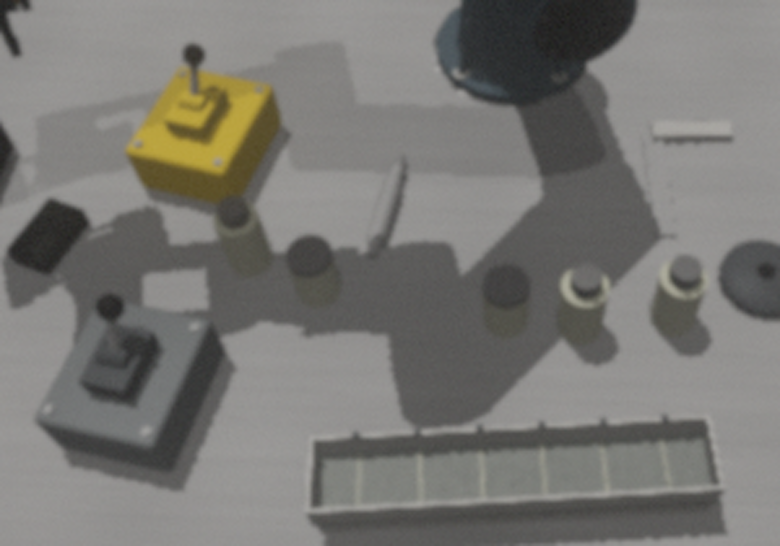

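View pics/t0z.png

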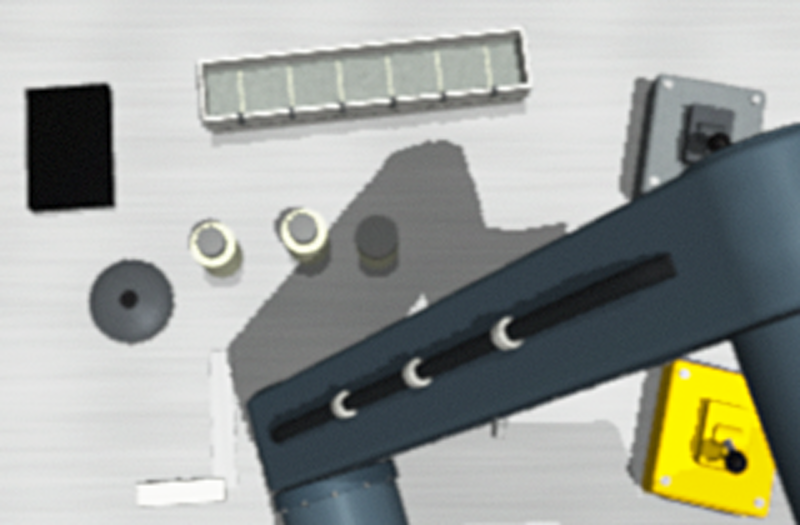

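```bash
cat > h.py <<'E'
import numpy as np, cv2, sys
from rig import bot
def snap(tag,names=("scene","top")):
    r={}
    for n in names:
        c=bot.capture(n); cv2.imwrite(f"pics/{n}_{tag}.png",c["color"][:,:,::-1]); r[n]=c
    return r
CAL={}
def cal(n):
    if n not in CAL:
        c=bot.capture(n); CAL[n]=(c["intrinsics"],c["pose"])
    return CAL[n]
def ray(n,p):
    K,T=cal(n); d=T[:3,:3]@np.linalg.solve(K,[p[0],p[1],1]); return T[:3,3],d/np.linalg.norm(d)
def onz(n,p,z):
    o,d=ray(n,p); return o+d*(z-o[2])/d[2]
def tri(p1,p2):
    o1,d1=ray("scene",p1);o2,d2=ray("top",p2)
    A=np.stack([d1,-d2],1); t=np.linalg.lstsq(A,o2-o1,rcond=None)[0]
    a=o1+d1*t[0];b=o2+d2*t[1]; return (a+b)/2,np.linalg.norm(a-b)
def proj(n,X):
    K,T=cal(n); q=T[:3,:3].T@(np.asarray(X)-T[:3,3]); q=K@q; return q[:2]/q[2]
E
cat > a.py <<'E'
from h import *
np.set_printoptions(precision=4,suppress=True)
S=lambda X,Y:((X+.5)/2.6-.5+70,(Y+.5)/2.6-.5+90)
T=lambda X,Y:((X+.5)/2.5-.5+100,(Y+.5)/2.5-.5+100)
for n,z,s,t in [("jarC",.104,(234,210),None),("tinB",.076,(310,254),None),("tinA",.076,(506,284),(377,237)),("jarB",.104,(586,279),(302,229)),("jarA",.104,(687,270),(210,241)),("tip",.145,(110,306),(718,143))]:
    print(n,"scene",onz("scene",S(*s),z), "top",onz("top",T(*t),z) if t else "", tri(S(*s),T(*t)) if t else "")
for s,t in [((310,438),(524,28)),((712,420),(200,62)),((720,490),(207,128)),((308,513),(530,90))]:
    print("rack scene",onz("scene",S(*s),.072))
for t in [(524,30),(200,62),(207,128),(530,90)]:
    print("rack top",onz("top",T(*t),.072))
for s in [(40,415),(153,470),(222,320),(105,298)]: print("hs",onz("scene",S(*s),.07))
for t in [(657,75),(765,93)]: print("ht",onz("top",T(*t),.07))
E
python3 a.py
```

```text
jarC scene [ 0.3717 -0.288   0.104 ] top  
tinB scene [ 0.4067 -0.2043  0.076 ] top  
tinA scene [0.4361 0.0095 0.076 ] top [0.4325 0.0068 0.076 ] (array([0.4333, 0.0081, 0.0716]), np.float64(0.002503180638693337))
jarB scene [0.4443 0.0917 0.104 ] top [0.4363 0.0906 0.104 ] (array([0.4382, 0.0919, 0.0946]), np.float64(0.00116044435955841))
jarA scene [0.4287 0.1956 0.104 ] top [0.4229 0.1935 0.104 ] (array([0.4244, 0.1957, 0.0974]), np.float64(0.0025208594768850513))
tip scene [ 0.5218 -0.3692  0.145 ] top [ 0.5227 -0.3701  0.145 ] (array([ 0.5223, -0.3693,  0.1459]), np.float64(0.0010368523386192036))
rack scene [ 0.6176 -0.1723  0.072 ]
rack scene [0.5811 0.215  0.072 ]
rack scene [0.6515 0.2168 0.072 ]
rack scene [ 0.6913 -0.1627  0.072 ]
rack top [ 0.6841 -0.1686  0.072 ]
rack top [0.6456 0.2162 0.072 ]
rack top [0.5642 0.2056 0.072 ]
rack top [ 0.6091 -0.1736  0.072 ]
hs [ 0.6049 -0.4425  0.07  ]
hs [ 0.656 -0.317  0.07 ]
hs [ 0.4897 -0.2851  0.07  ]
hs [ 0.4683 -0.4153  0.07  ]
ht [ 0.6278 -0.3244  0.07  ]
ht [ 0.6049 -0.4504  0.07  ]
```

```bash
cat > g.py <<'E'
# usage: g.py x y z [heading_of_tool_y_deg]  -> shift in tool axes (mm), yaw (deg)
from h import *
s=bot.read_state(); R=np.array(s["tcp_rot"]); p=np.array(s["position"])
a=[float(v) for v in sys.argv[1:]]
h=np.degrees(np.arctan2(R[1,1],R[0,1]))
print("t %.2f"%s["time_s"],"pos",p.round(4),"yhead %.1f"%h,"F",np.round(s["force"],1),"op %.3f"%(s["opening"]*87),"j",np.round(s["joint_positions"],0))
if len(a)>=3: print("shift now-axes mm",(R.T@(np.array(a[:3])-p)*1000).round(1))
if len(a)==4:
    dh=(a[3]-h+90)%180-90; print("yaw",round(-dh,1))
    # rotation about world z by dh then shift in rotated axes
    c,sn=np.cos(np.radians(dh)),np.sin(np.radians(dh)); R2=np.array([[c,-sn,0],[sn,c,0],[0,0,1]])@R
    print("shift after-yaw axes",(R2.T@(np.array(a[:3])-p)*1000).round(1))
E
python3 -m inch '{"dp":[[0,-9,-26.2],[0,-9,-26.2],[0,-9,-26.2],[0,-9,-26.2],[0,-9,-26.2],[0,-9,-26.2],[0,-9,-26.2],[0,-9,-26.2],[0,-9,-26.2],[0,-9,-26.2],[0,0,0],[0,0,0]],"yaw":[0,0,0,0,0,0,0,0,0,0,0,0]}' 0
python3 -m inch '{"dp":[[0,0,0],[0,0,0],[0,0,0],[0,0,0],[0,0,0],[0,0,0],[0,0,0],[0,0,0]],"yaw":[6.3,6.3,6.3,6.3,6.3,6.3,0,0]}'
python3 g.py
python3 - <<'E'
from h import *
snap("1")
for n in("scene","top"):
    a=cv2.imread(f'pics/{n}_1.png'); 
    b=a[70:280,60:280] if n=="scene" else a[100:310,290:450]
    cv2.imwrite(f'pics/{n}_1z.png',cv2.resize(b,None,fx=2.8,fy=2.8,interpolation=cv2.INTER_CUBIC))
E
```

```text
time_s: 1.2
position: [0.4743, -0.3601, 0.2334]
tcp_rot: [[-0.001, 0.45, -0.893], [0.0, -0.893, -0.45], [-1.0, -0.0, 0.0]]
force: [0.1, -0.5, -0.5]
opening: 0.173
time_s: 1.87
position: [0.4729, -0.3622, 0.2334]
tcp_rot: [[-0.0, -0.193, -0.981], [-0.0, -0.981, 0.193], [-1.0, 0.0, 0.0]]
force: [0.0, -0.2, 0.7]
opening: 0.009
t 1.87 pos [ 0.4729 -0.3622  0.2334] yhead -101.1 F [ 0.  -0.2  0.7] op 0.823 j [-48.  28.  86.  -0.  66.  53.]
```

View pics/scene_1z.png

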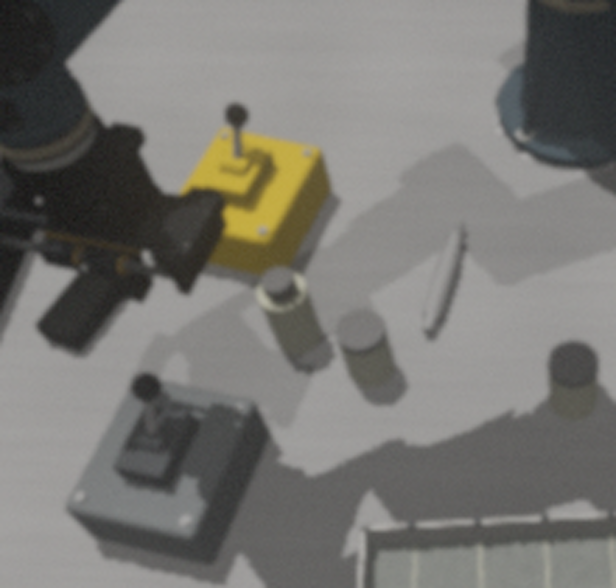

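View pics/top_1.png

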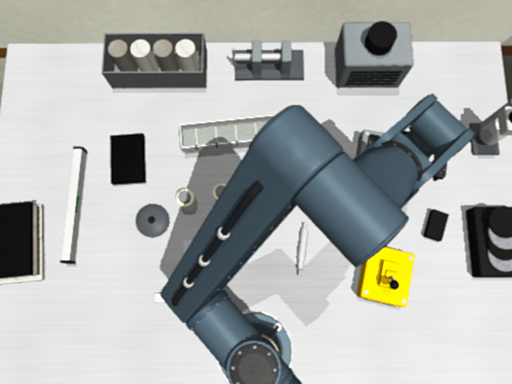

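```bash
python3 - <<'E'
from h import *
Z=lambda X,Y:((X+.5)/2.8-.5+60,(Y+.5)/2.8-.5+70)
a,b,c=[onz("scene",Z(*q),.07) for q in [(80,495),(186,520),(245,407)]]
print(a,b,c,(a+c)/2,b-c,np.degrees(np.arctan2(*(b-c)[1::-1])), np.degrees(np.arctan2(*(b-a)[1::-1])))
print("tip",onz("scene",Z(146,387),.145))
# pivot block top corners
for q in [(118,465),(163,480),(192,420),(195,437),(150,408)]: print(onz("scene",Z(*q),.095))
for X in [(.473,-.362,.222)]:
    p=proj("scene",X); print(p,(p-[60,70])*2.8)
E
```

```text
[ 0.59667268 -0.43680353  0.07      ] [ 0.61665246 -0.33298335  0.07      ] [ 0.49763978 -0.30509795  0.07      ] [ 0.54715623 -0.37095074  0.07      ] [ 1.19012676e-01 -2.78854056e-02 -1.11022302e-16] -13.186872886161469 79.10682814207661
tip [ 0.52326831 -0.36924341  0.145     ]
[ 0.57689826 -0.39774433  0.095     ]
[ 0.5898784 -0.3528426  0.095    ]
[ 0.52770876 -0.34186988  0.095     ]
[ 0.5453207  -0.33468376  0.095     ]
[ 0.51671127 -0.38462349  0.095     ]
[109.46418693 173.49971852] [138.4997234  289.79921186]
```

```bash

python3 -m inch '{"dp":[[20,-1,0],[20,-1,0],[20,-1,0],[20,-1,0],[13,0,0],[0,0,0],[0,0,0],[0,0,-8],[0,0,-8],[0,0,-4],[0,0,0]],"yaw":[0,0,0,0,0,0,0,0,0,0,0]}' 0
python3 g.py
python3 -m inch '{"dp":[[0,0,-6],[0,0,-6],[0,0,-6],[0,0,-6],[0,0,0]],"yaw":[0,0,0,0,0]}' 0
python3 g.py
```

```text
time_s: 2.93
position: [0.4961, -0.3623, 0.1417]
tcp_rot: [[0.003, -0.194, -0.981], [-0.003, -0.981, 0.194], [-1.0, 0.002, -0.003]]
force: [0.0, -0.0, 0.0]
opening: 0.006
t 2.93 pos [ 0.4961 -0.3623  0.1417] yhead -101.2 F [ 0. -0.  0.] op 0.501 j [-47.  36.  89.   0.  55.  55.]
time_s: 3.35
position: [0.5192, -0.3664, 0.1407]
tcp_rot: [[0.002, -0.194, -0.981], [-0.001, -0.981, 0.194], [-1.0, 0.001, -0.002]]
force: [-0.4, 0.4, 0.4]
opening: 0.005
t 3.35 pos [ 0.5192 -0.3664  0.1407] yhead -101.2 F [-0.4  0.4  0.4] op 0.394 j [-45.  37.  85.   0.  57.  56.]
```

```bash

python3 -m inch '{"dp":[[0,0,-6],[0,0,-6],[0,0,-6],[0,0,-6],[0,0,-4],[0,0,0]],"yaw":[0,0,0,0,0,0]}' 0
python3 g.py
python3 -m inch '{"dp":[[0,0,-2],[0,0,-2],[0,0,-2],[0,0,0]],"yaw":[0,0,0,0]}' 0
python3 g.py
python3 -m inch '{"dp":[[0,0,-2],[0,0,-1],[0,0,0]],"yaw":[0,0,0]}' 0
python3 g.py
python3 - <<'E'
from h import *
snap("2")
a=cv2.imread(f'pics/scene_2.png'); 
cv2.imwrite(f'pics/scene_2z.png',cv2.resize(a[120:290,60:260],None,fx=3,fy=3,interpolation=cv2.INTER_CUBIC))
E
```

```text
time_s: 3.85
position: [0.5462, -0.3715, 0.1403]
tcp_rot: [[0.001, -0.194, -0.981], [-0.0, -0.981, 0.194], [-1.0, 0.0, -0.001]]
force: [0.5, -0.1, 1.0]
opening: 0.005
t 3.85 pos [ 0.5462 -0.3715  0.1403] yhead -101.2 F [ 0.5 -0.1  1. ] op 0.410 j [-44.  39.  81.   0.  60.  57.]
time_s: 4.18
position: [0.5511, -0.3725, 0.1404]
tcp_rot: [[-0.0, -0.195, -0.981], [0.0, -0.981, 0.195], [-1.0, -0.0, 0.0]]
force: [-0.6, -0.1, -0.8]
opening: 0.003
t 4.18 pos [ 0.5511 -0.3725  0.1404] yhead -101.2 F [-0.6 -0.1 -0.8] op 0.267 j [-44.  39.  80.   0.  60.  58.]
time_s: 4.43
position: [0.5536, -0.373, 0.1404]
tcp_rot: [[-0.001, -0.195, -0.981], [0.0, -0.981, 0.195], [-1.0, -0.0, 0.001]]
force: [-2.1, -0.4, -0.1]
opening: 0.008
t 4.43 pos [ 0.5536 -0.373   0.1404] yhead -101.2 F [-2.1 -0.4 -0.1] op 0.724 j [-44.  40.  80.  -0.  60.  58.]
```

View pics/scene_2z.png

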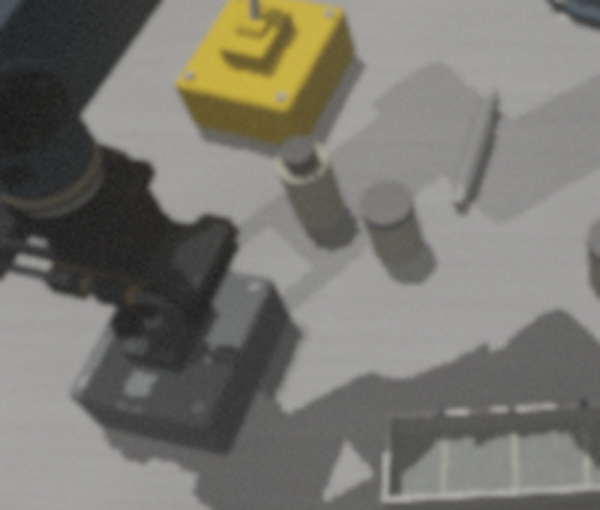

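```bash

python3 -m inch '{"dp":[[0,0,-1],[0,0,-1],[0,0,0]],"yaw":[0,0,0]}' 0
python3 -m inch '{"dp":[[0,0,-1],[0,0,-1],[0,0,0]],"yaw":[0,0,0]}' 0
python3 -m inch '{"dp":[[0,0,-1],[0,0,-1],[0,0,0]],"yaw":[0,0,0]}' 0
```

```text
time_s: 4.78
position: [0.554, -0.373, 0.1403]
tcp_rot: [[-0.005, -0.194, -0.981], [0.002, -0.981, 0.194], [-1.0, -0.001, 0.005]]
force: [-6.5, 0.2, 1.0]
opening: 0.008
time_s: 5.03
position: [0.5542, -0.373, 0.1402]
tcp_rot: [[-0.008, -0.194, -0.981], [0.003, -0.981, 0.194], [-1.0, -0.001, 0.009]]
force: [-10.8, 0.6, 3.8]
opening: 0.005
time_s: 5.28
position: [0.5544, -0.3731, 0.1402]
tcp_rot: [[-0.012, -0.194, -0.981], [0.004, -0.981, 0.194], [-1.0, -0.002, 0.013]]
force: [-14.0, 2.2, 5.7]
opening: 0.006
```

```bash

python3 -m inch '{"dp":[[0,0,20],[0,0,25],[0,0,25],[0,0,0],[-25,0,0],[-25,0,0],[-25,0,0],[-25,0,0],[0,0,0]],"yaw":[0,0,0,0,0,0,0,0,0]}' 0
python3 - <<'E'
from h import *
snap("3")
a=cv2.imread(f'pics/scene_3.png'); 
cv2.imwrite(f'pics/scene_3z.png',cv2.resize(a[120:310,70:370],None,fx=2.6,fy=2.6,interpolation=cv2.INTER_CUBIC))
a=cv2.imread(f'pics/top_3.png'); 
cv2.imwrite(f'pics/top_3z.png',cv2.resize(a[100:310,100:420],None,fx=2.5,fy=2.5,interpolation=cv2.INTER_CUBIC))
E
```

```text
time_s: 6.03
position: [0.4952, -0.3638, 0.2471]
tcp_rot: [[0.011, -0.195, -0.981], [-0.01, -0.981, 0.195], [-1.0, 0.008, -0.013]]
force: [1.5, -0.0, 1.0]
opening: 0.003
```

View pics/scene_3z.png

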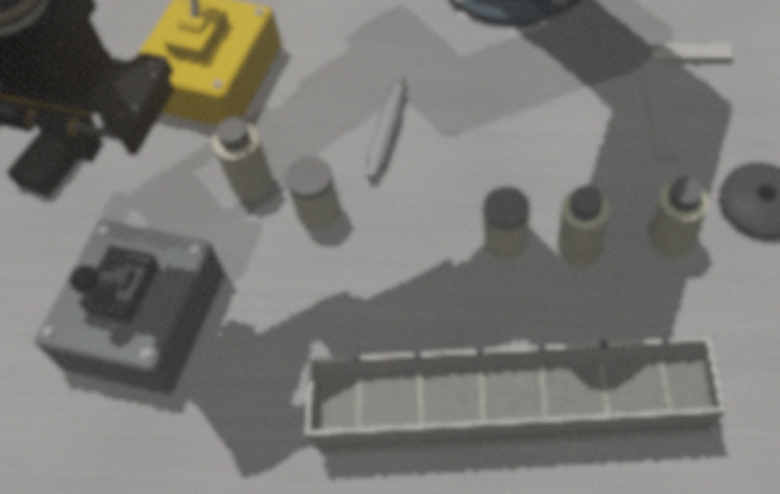

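View pics/top_3z.png

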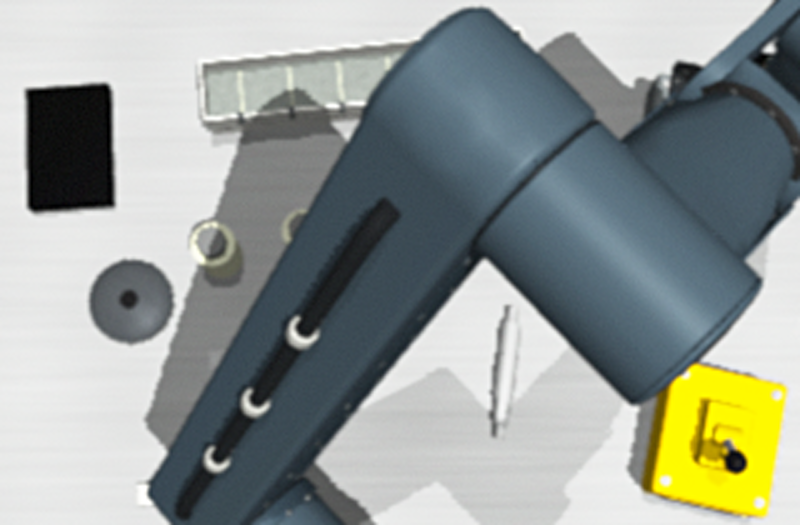

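```bash
python3 - <<'E'
import cv2
a=cv2.imread('pics/scene0.png')[240:300,180:355]; b=cv2.imread('pics/top0.png')[105:160,172:320]
cv2.imwrite('pics/rk_s.png',cv2.resize(a,None,fx=4.5,fy=4.5,interpolation=cv2.INTER_CUBIC))
cv2.imwrite('pics/rk_t.png',cv2.resize(b,None,fx=5,fy=5,interpolation=cv2.INTER_CUBIC))
E
```

```text
(no output)
```

View pics/rk_s.png

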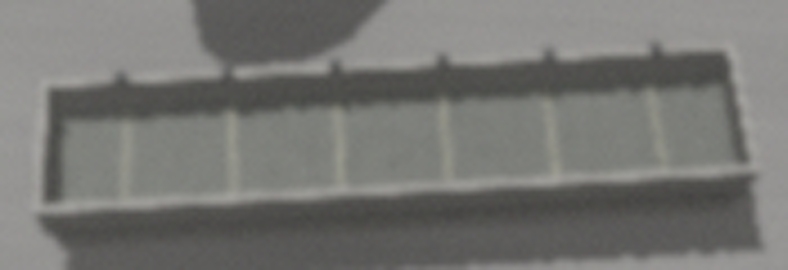

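View pics/rk_t.png

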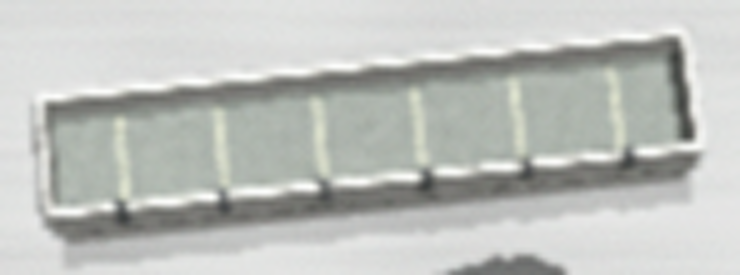

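```bash
cat > rk.py <<'E'
from h import *
np.set_printoptions(precision=4,suppress=True)
S=lambda q:((q[0]+.5)/4.5-.5+180,(q[1]+.5)/4.5-.5+240)
T=lambda q:((q[0]+.5)/5-.5+172,(q[1]+.5)/5-.5+105)
loc=np.array([[-.036,-.193],[-.036,.193],[.036,.193],[.036,-.193]])
cs=[onz("scene",S(q),.072)[:2] for q in [(47,88),(731,52),(753,173),(40,212)]]
ct=[onz("top",T(q),.072)[:2] for q in [(697,149),(48,215),(44,99),(685,37)]]
tt=[tri(S(a),T(b)) for a,b in zip([(47,88),(731,52),(753,173),(40,212)],[(697,149),(48,215),(44,99),(685,37)])]
print(tt)
def fit(P):
    P=np.array(P);c=P.mean(0);l=loc-loc.mean(0);p=P-c
    th=np.arctan2((l[:,0]*p[:,1]-l[:,1]*p[:,0]).sum(),(l*p).sum()); R=np.array([[np.cos(th),-np.sin(th)],[np.sin(th),np.cos(th)]])
    print("centre",c,"yaw",np.degrees(th),"res",(p-l@R.T)*1000); return c,R
for P in (cs,ct): 
    c,R=fit(P)
c=(np.mean(cs,0)+np.mean(ct,0))/2; print("both");c,R=fit((np.array(cs)+np.array(ct))/2)
for f,n,L in ((S,"scene",[(126,155),(232,150),(339,145),(446,138),(552,133),(657,125)]),(T,"top",[(122,155),(221,150),(320,138),(420,128),(517,120),(617,112)])):
    for q in L: print(n,(R.T@(onz(n,f(q),.041)[:2]-c))*1000)
for q in [(122,78),(228,73),(336,68),(444,63),(549,57),(656,50)]: print("stud s",R.T@(onz("scene",S(q),.072)[:2]-c)*1000)
for q in [(123,207),(222,200),(324,188),(427,178),(527,168),(627,157)]: print("stud t",R.T@(onz("top",T(q),.072)[:2]-c)*1000)
E
python3 rk.py
```

```text
[(array([ 0.6162, -0.172 ,  0.0624]), np.float64(0.0015495621697630415)), (array([0.577 , 0.2121, 0.0633]), np.float64(0.0021041963359585154)), (array([0.6486, 0.2172, 0.0652]), np.float64(0.0038233711853681617)), (array([ 0.687 , -0.1661,  0.061 ]), np.float64(0.003333627935624362))]
centre [0.6358 0.0245] yaw 5.876539591911497 res [[ 0.463   2.1741]
 [ 0.8716 -1.4595]
 [-0.5685 -2.5313]
 [-0.7661  1.8167]]
centre [0.6291 0.0214] yaw 5.646605852859868 res [[ 0.8891  2.5545]
 [-0.054  -0.2688]
 [-0.0456 -2.8804]
 [-0.7895  0.5946]]
both
centre [0.6324 0.0229] yaw 5.761435988983419 res [[ 0.6766  2.3647]
 [ 0.4085 -0.8647]
 [-0.3075 -2.7062]
 [-0.7775  1.2062]]
scene [  -2.1883 -149.0194]
scene [ -1.9125 -89.4298]
scene [ -1.6058 -29.1674]
scene [-2.4807 31.3037]
scene [-2.2043 91.2679]
scene [ -3.737 151.055]
top [  3.7366 148.5152]
top [ 0.6392 88.8967]
top [ 1.9522 28.8145]
top [  1.9418 -31.8561]
top [  0.8578 -90.6786]
top [  -0.4175 -151.3783]
stud s [ -35.1729 -148.2269]
stud s [-34.9423 -89.1265]
stud s [-34.6502 -28.7978]
stud s [-34.3575  31.6439]
stud s [-34.759  90.596]
stud s [-35.7046 150.9145]
stud t [-38.8838 147.529 ]
stud t [-40.6882  89.415 ]
stud t [-39.6253  29.1947]
stud t [-39.8449 -31.6006]
stud t [-39.8802 -90.7391]
stud t [ -39.3032 -150.049 ]
```

```bash
sed -i 's/dh=(a\[3\]-h+90)%180-90/dh=(a[3]-h+180)%360-180/' g.py
python3 - <<'E'
from h import *
print("yellow tip",onz("scene",((236.5)/2.8-.5+60,115.5/2.8-.5+70),.145))
print("tip on pred px",(proj("scene",(.577,-.381,.145))-[70,120])*2.6)
E
python3 -m inch '{"dp":[[0,0,0],[0,0,0],[0,0,0],[0,0,0],[0,0,0],[0,0,0],[0,0,0],[0,0,0],[0,0,0],[0,0,0],[0,0,0],[0,0,0],[0,0,0],[0,0,0],[0,0,0],[0,0,0]],"yaw":[-6.75,-6.75,-6.75,-6.75,-6.75,-6.75,-6.75,-6.75,-6.75,-6.75,-6.75,-6.75,-6.75,-6.75,-6.75,0]}' 87
python3 g.py .426 .1945 .2 0
```

```text
yellow tip [ 0.18022299 -0.36465165  0.145     ]
tip on pred px [ 80.77252362 277.38749793]
time_s: 7.62
position: [0.4907, -0.3601, 0.2389]
tcp_rot: [[-0.002, 1.0, 0.002], [0.002, 0.002, -1.0], [-1.0, -0.002, -0.002]]
force: [0.7, -0.2, 0.3]
opening: 0.993
t 7.62 pos [ 0.4907 -0.3601  0.2389] yhead 0.1 F [ 0.7 -0.2  0.3] op 86.383 j [-47.  29.  84.   0.  67. -47.]
shift now-axes mm [  40.2  -63.4 -554.7]
yaw 0.1
shift after-yaw axes [  40.2  -64.7 -554.5]
```

```bash

python3 -m inch '{"dp":[[0,-4,-30],[0,-4,-33],[0,-4,-33],[0,-4,-33],[0,-4,-33],[0,-4,-33],[0,-4,-33],[0,-4,-33],[0,-4,-33],[0,-4,-33],[0,-4,-33],[0,-4,-33],[0,-4,-33],[0,-4,-33],[0,-4,-33],[0,-4,-33],[0,0,-30],[0,0,0],[0,0,0]],"yaw":[0,0,0,0,0,0,0,0,0,0,0,0,0,0,0,0,0,0,0]}' 87
python3 g.py .426 .1945 .054 0
python3 - <<'E'
from h import *
snap("4")
a=cv2.imread(f'pics/scene_4.png'); 
cv2.imwrite(f'pics/scene_4z.png',cv2.resize(a[120:310,70:370],None,fx=2.6,fy=2.6,interpolation=cv2.INTER_CUBIC))
a=cv2.imread(f'pics/top_4.png'); 
cv2.imwrite(f'pics/top_4z.png',cv2.resize(a[100:310,100:420],None,fx=2.5,fy=2.5,interpolation=cv2.INTER_CUBIC))
E
```

```text
time_s: 9.2
position: [0.4263, 0.1955, 0.2399]
tcp_rot: [[-0.001, 1.0, 0.002], [-0.0, 0.002, -1.0], [-1.0, -0.001, 0.0]]
force: [-0.0, 0.0, -0.0]
opening: 1.002
t 9.20 pos [0.4263 0.1955 0.2399] yhead 0.1 F [-0.  0. -0.] op 87.172 j [ 11.  18. 103.  -0.  59.  11.]
shift now-axes mm [ 1.859e+02 -1.000e-01  9.000e-01]
yaw 0.1
shift after-yaw axes [ 1.859e+02 -1.000e-01  9.000e-01]
```

View pics/scene_4z.png

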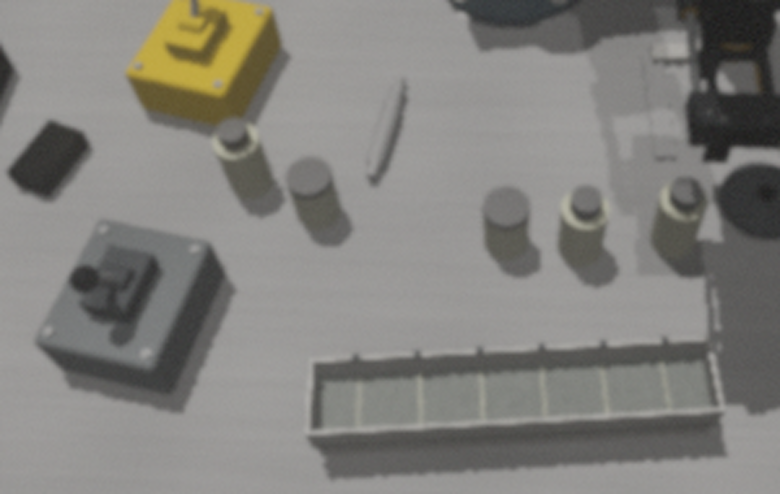

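View pics/top_4z.png

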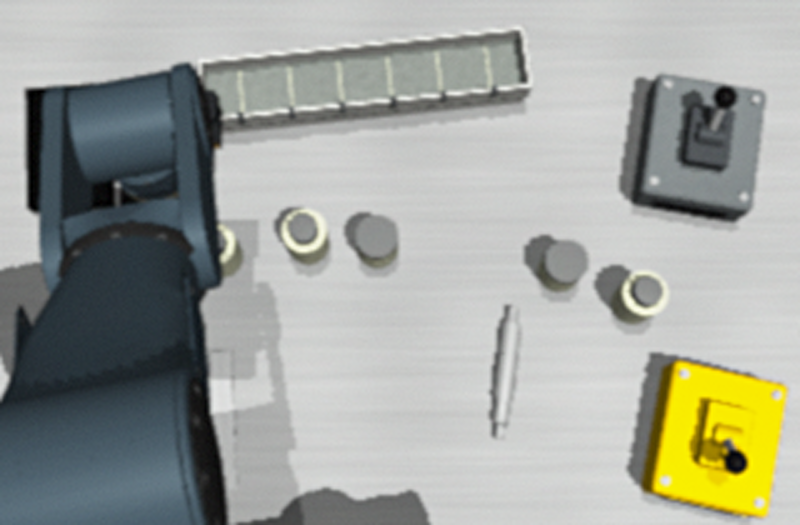

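```bash
python3 - <<'E'
from h import *
for X in [(.4263-.05,.1955,.229),(.4263+.05,.1955,.229)]: print((proj("scene",X)-[70,120])*2.6)
T=lambda X,Y:((X+.5)/2.5-.5+100,(Y+.5)/2.5-.5+100)
for n,z,t in [("jarC",.104,(648,291)),("tinB",.076,(566,260)),("tinA",.076,(377,237)),("jarB",.104,(302,229))]: print(n,onz("top",T(*t),z))
print(onz("top",T(725,97),.145))
E
python3 -m inch '{"dp":[[20,0,0],[20,0,0],[20,0,0],[20,0,0],[0,0,0]],"yaw":[0,0,0,0,0]}' 87
python3 - <<'E'
from h import *
snap("5")
a=cv2.imread(f'pics/scene_5.png'); 
cv2.imwrite(f'pics/scene_5z.png',cv2.resize(a[90:240,270:410],None,fx=4,fy=4,interpolation=cv2.INTER_CUBIC))
E
```

```text
[703.96144813  72.86301259]
[712.43803016 158.54014662]
jarC [ 0.36458232 -0.29349093  0.104     ]
tinB [ 0.40492658 -0.20810895  0.076     ]
tinA [0.43246036 0.00684404 0.076     ]
jarB [0.43625677 0.0906456  0.104     ]
[ 0.57580967 -0.38119562  0.145     ]
time_s: 9.82
position: [0.4248, 0.1925, 0.1577]
tcp_rot: [[-0.007, 1.0, -0.003], [-0.002, -0.003, -1.0], [-1.0, -0.007, 0.002]]
force: [-0.8, 0.4, 0.7]
opening: 0.997
```

View pics/scene_5z.png

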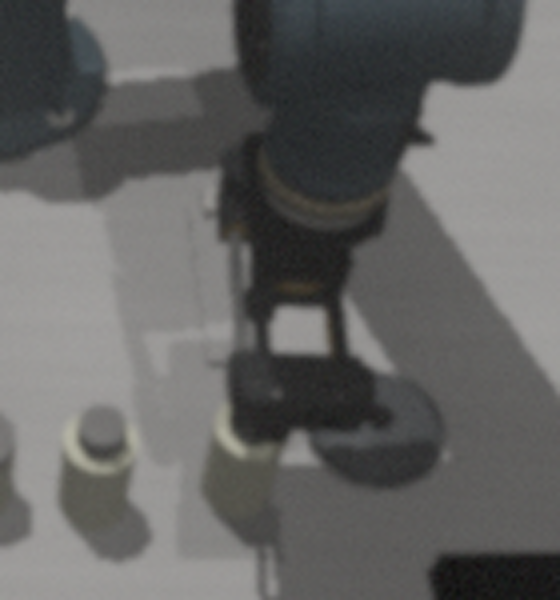

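```bash

python3 -m inch '{"dp":[[20,0,0],[20,1,-1],[20,0,-1],[20,0,0],[14,0,0],[9,0,0],[0,0,0]],"yaw":[0,0,0,0,0,0,0]}' 87
python3 g.py .426 .1945 .054 0
python3 -m inch '{"dp":[[0,0,0],[0,0,0],[0,0,0],[0,0,0],[0,0,0],[0,0,0],[0,0,0],[0,0,0],[0,0,0]],"yaw":[0,0,0,0,0,0,0,0,0]}' 40
python3 g.py
```

```text
time_s: 10.5
position: [0.4282, 0.196, 0.0571]
tcp_rot: [[-0.001, 1.0, -0.0], [-0.0, -0.0, -1.0], [-1.0, -0.001, 0.0]]
force: [-0.0, -0.8, 0.5]
opening: 1.001
t 10.50 pos [0.4282 0.196  0.0571] yhead -0.0 F [-0.  -0.8  0.5] op 87.044 j [ 11.  37. 112.  -0.  31.  11.]
shift now-axes mm [ 3.2 -2.2  1.5]
yaw -0.0
shift after-yaw axes [ 3.2 -2.2  1.5]
time_s: 11.25
position: [0.4272, 0.1963, 0.0577]
tcp_rot: [[-0.001, 1.0, 0.0], [-0.0, 0.0, -1.0], [-1.0, -0.001, 0.0]]
force: [-2.6, 0.2, 4.8]
opening: 0.572
t 11.25 pos [0.4272 0.1963 0.0577] yhead 0.0 F [-2.6  0.2  4.8] op 49.803 j [ 11.  37. 112.   0.  31.  11.]
```

```bash

python3 -m inch '{"dp":[[-5,0,0],[-10,0,0],[-15,0,0],[-20,0,0],[-25,0,0],[-25,0,0],[-25,0,0],[-25,0,0],[-20,0,0],[-10,0,0],[0,0,0]],"yaw":[0,0,0,0,0,0,0,0,0,0,0]}'
python3 -m inch '{"dp":[[0,10,2],[0,15,2],[0,15,2],[0,15,2],[0,15,2],[0,15,2],[0,15,2],[0,15,2],[0,15,2],[0,15,2],[0,15,2],[0,15,2],[0,10,0],[0,0,0],[0,0,0]],"yaw":[-2.9,-2.9,0,0,0,0,0,0,0,0,0,0,0,0,0]}'
python3 g.py .6173 .1722 .2 5.8
```

```text
time_s: 12.17
position: [0.4298, 0.1967, 0.2401]
tcp_rot: [[0.007, 1.0, 0.001], [0.001, 0.001, -1.0], [-1.0, 0.007, -0.001]]
force: [0.0, -0.1, -1.8]
opening: 0.572
time_s: 13.42
position: [0.6135, 0.1892, 0.2358]
tcp_rot: [[-0.003, 0.995, 0.101], [-0.0, 0.101, -0.995], [-1.0, -0.003, 0.0]]
force: [-0.7, -0.2, -2.0]
opening: 0.567
t 13.42 pos [0.6135 0.1892 0.2358] yhead 5.8 F [-0.7 -0.2 -2. ] op 49.368 j [ 7. 32. 79.  0. 69.  1.]
shift now-axes mm [35.8  2.1 17.3]
yaw 0.0
shift after-yaw axes [35.8  2.1 17.3]
```

```bash

python3 -m inch '{"dp":[[20,1,9],[20,1,8],[20,0,0],[15,0,0],[0,0,0],[0,0,0]],"yaw":[0,0,0,0,0,0]}'
python3 g.py .6173 .1722 .16 5.8
python3 - <<'E'
from h import *
snap("6")
a=cv2.imread(f'pics/scene_6.png'); 
cv2.imwrite(f'pics/scene_6z.png',cv2.resize(a[130:310,220:380],None,fx=4,fy=3.3,interpolation=cv2.INTER_CUBIC))
a=cv2.imread(f'pics/top_6.png'); 
cv2.imwrite(f'pics/top_6z.png',cv2.resize(a[60:210,120:330],None,fx=3.5,fy=3.5,interpolation=cv2.INTER_CUBIC))
E
```

```text
time_s: 13.92
position: [0.6162, 0.1727, 0.1614]
tcp_rot: [[-0.004, 0.995, 0.102], [-0.0, 0.102, -0.995], [-1.0, -0.004, -0.0]]
force: [0.1, -0.3, -1.2]
opening: 0.565
t 13.92 pos [0.6162 0.1727 0.1614] yhead 5.8 F [ 0.1 -0.3 -1.2] op 49.143 j [ 6. 36. 83.  0. 61. -0.]
shift now-axes mm [1.4 1.1 0.6]
yaw 0.0
shift after-yaw axes [1.4 1.1 0.6]
```

View pics/scene_6z.png

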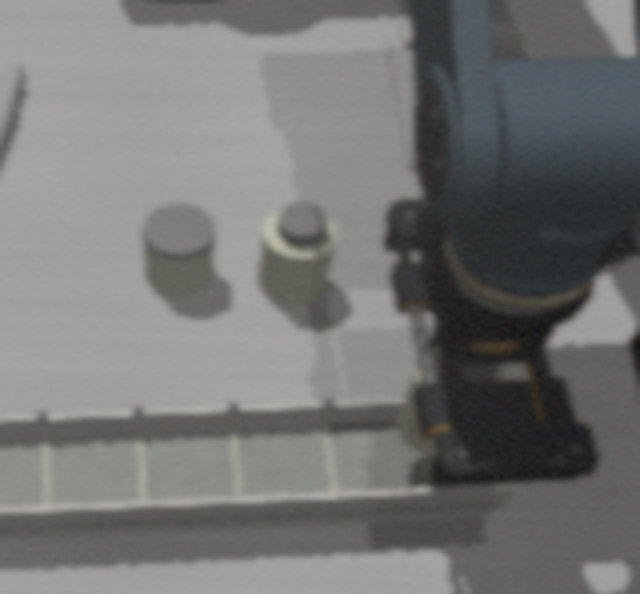

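View pics/top_6z.png

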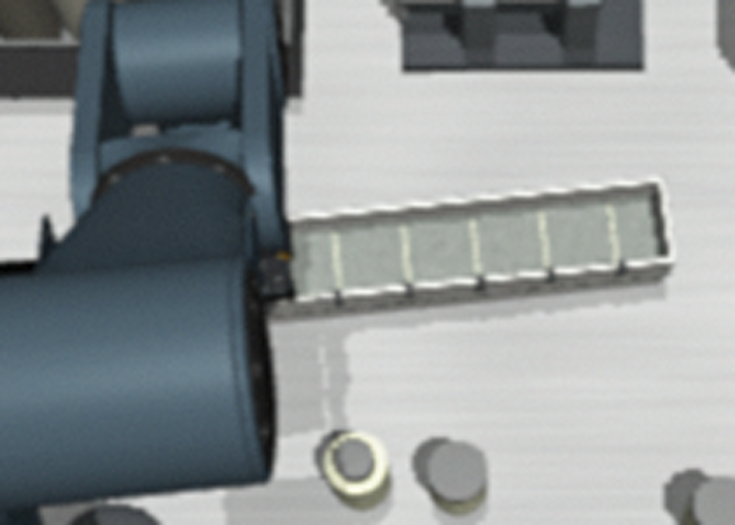

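```bash

python3 -m inch '{"dp":[[15,1,0],[15,0,0],[10,0,0],[8,0,0],[5,0,0],[5,0,0],[2,0,0],[0,0,0]],"yaw":[0,0,0,0,0,0,0,0]}'
python3 g.py .6173 .1722 .0977 5.8
python3 -m inch '{"dp":[[1,0,0],[1,0,0],[1,0,0],[0,0,0]],"yaw":[0,0,0,0]}'
python3 g.py .6173 .1722 .0977 5.8
```

```text
time_s: 14.68
position: [0.6189, 0.1729, 0.1024]
tcp_rot: [[-0.0, 0.995, 0.102], [-0.0, 0.102, -0.995], [-1.0, -0.0, -0.0]]
force: [1.0, 0.3, -2.2]
opening: 0.57
t 14.68 pos [0.6189 0.1729 0.1024] yhead 5.8 F [ 1.   0.3 -2.2] op 49.549 j [ 6. 41. 85.  0. 54. -0.]
shift now-axes mm [ 4.7 -1.6  0.5]
yaw 0.0
shift after-yaw axes [ 4.7 -1.6  0.5]
time_s: 15.02
position: [0.6189, 0.1729, 0.0997]
tcp_rot: [[0.0, 0.995, 0.102], [0.0, 0.102, -0.995], [-1.0, 0.0, -0.0]]
force: [-0.3, -0.5, -1.9]
opening: 0.567
t 15.02 pos [0.6189 0.1729 0.0997] yhead 5.8 F [-0.3 -0.5 -1.9] op 49.330 j [ 6. 41. 85.  0. 54. -0.]
shift now-axes mm [ 2.  -1.7  0.5]
yaw 0.0
shift after-yaw axes [ 2.  -1.7  0.5]
```

```bash

python3 -m inch '{"dp":[[0,-1.5,0],[1,0,0],[1,0,0],[0,0,0]],"yaw":[0,0,0,0]}'
python3 -m inch '{"dp":[[0.5,0,0],[0.5,0,0],[0,0,0]],"yaw":[0,0,0]}'
python3 -m inch '{"dp":[[0.5,0,0],[0.5,0,0],[0,0,0]],"yaw":[0,0,0]}'
```

```text
time_s: 15.35
position: [0.6174, 0.1727, 0.0978]
tcp_rot: [[0.0, 0.995, 0.101], [0.0, 0.101, -0.995], [-1.0, 0.0, -0.0]]
force: [-0.6, -0.9, 0.9]
opening: 0.572
time_s: 15.6
position: [0.6174, 0.1727, 0.0973]
tcp_rot: [[0.0, 0.995, 0.102], [-0.0, 0.102, -0.995], [-1.0, 0.0, 0.0]]
force: [-2.0, -0.4, 4.5]
opening: 0.569
time_s: 15.85
position: [0.6174, 0.1727, 0.0973]
tcp_rot: [[0.0, 0.995, 0.102], [-0.0, 0.102, -0.995], [-1.0, 0.0, 0.0]]
force: [-2.9, -0.7, 10.0]
opening: 0.57
```

```bash

python3 -m inch '{"dp":[[-0.5,0,0],[0,0,0],[0,0,0],[0,0,0],[0,0,0],[0,0,0],[-10,0,0],[-20,0,0],[-30,0,0],[-30,0,0],[-30,0,0],[-30,0,0],[0,0,0]],"yaw":[0,0,0,0,0,0,0,0,0,0,0,0,0]}' 80
python3 -m inch '{"dp":[[0,-25,0],[0,-30,0],[0,-30,0],[0,-30,0],[0,-30,0],[0,-20,0],[0,-10,0],[0,0,0]],"yaw":[0,0,0,0,0,0,0,0]}' 80
python3 g.py .44 .0915 .054 0
python3 - <<'E'
from h import *
snap("7")
a=cv2.imread(f'pics/scene_7.png'); 
cv2.imwrite(f'pics/scene_7z.png',cv2.resize(a[130:310,70:370],None,fx=2.6,fy=2.6,interpolation=cv2.INTER_CUBIC))
a=cv2.imread(f'pics/top_7.png'); 
cv2.imwrite(f'pics/top_7z.png',cv2.resize(a[100:310,100:420],None,fx=2.5,fy=2.5,interpolation=cv2.INTER_CUBIC))
E
```

```text
time_s: 16.93
position: [0.6214, 0.1733, 0.2542]
tcp_rot: [[0.014, 0.995, 0.102], [0.002, 0.102, -0.995], [-1.0, 0.015, -0.0]]
force: [1.5, 0.6, 0.7]
opening: 0.917
time_s: 17.6
position: [0.4411, 0.1549, 0.2464]
tcp_rot: [[-0.001, 0.995, 0.102], [-0.0, 0.102, -0.995], [-1.0, -0.001, -0.0]]
force: [0.3, 0.4, 0.5]
opening: 0.917
t 17.60 pos [0.4411 0.1549 0.2464] yhead 5.8 F [0.3 0.4 0.5] op 79.817 j [  6.  17. 103.   0.  60.  -0.]
shift now-axes mm [192.4  -7.3  63. ]
yaw 5.8
shift after-yaw axes [192.4  -0.8  63.4]
```

View pics/scene_7z.png

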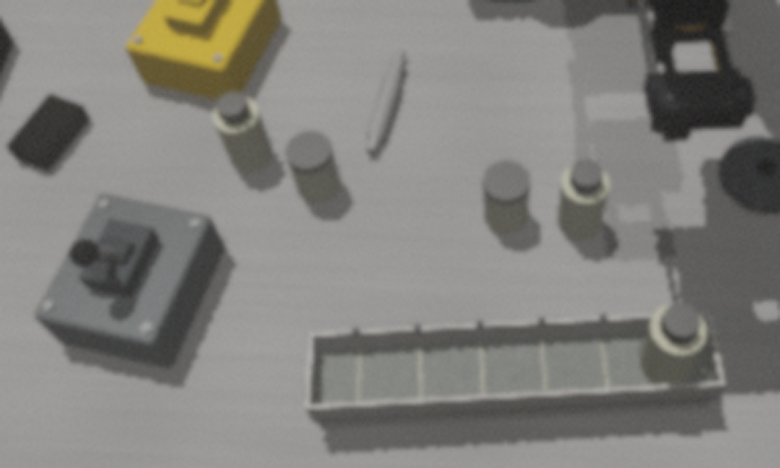

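View pics/top_7z.png

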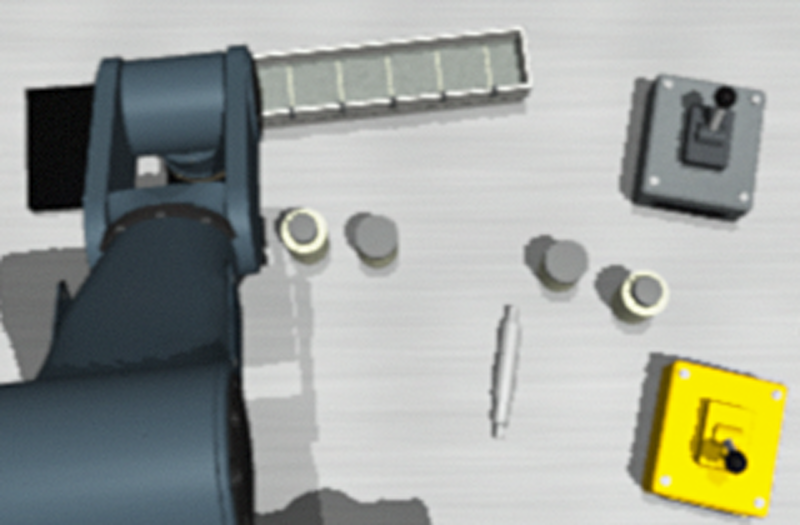

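```bash
python3 - <<'E'
from h import *
S=lambda X,Y:((X+.5)/2.6-.5+70,(Y+.5)/2.6-.5+130)
a=onz("scene",S(682,320),.144); print(a, a[:2]-[.6174,.1727])
print(onz("scene",S(678,330),.124))
a=cv2.imread(f'pics/scene_7.png'); 
cv2.imwrite(f'pics/scene_7y.png',cv2.resize(a[235:295,300:360],None,fx=9,fy=9,interpolation=cv2.INTER_CUBIC))
E
```

```text
[0.61965679 0.17233396 0.144     ] [ 0.00225679 -0.00036604]
[0.62044767 0.17186447 0.124     ]
```

View pics/scene_7y.png

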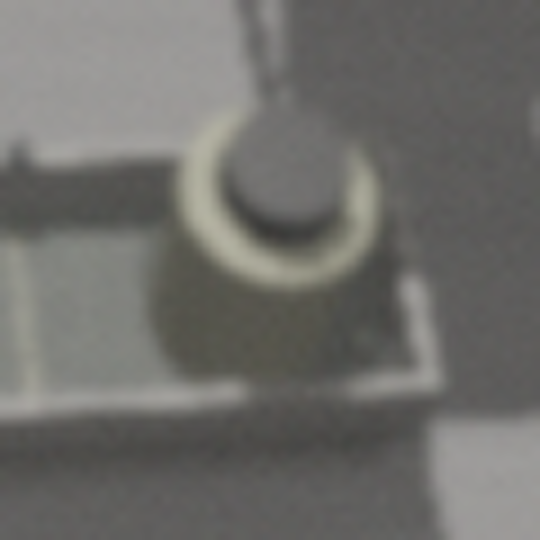

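```bash

python3 -m inch '{"dp":[[10,0,0],[15,0,16],[20,0,16],[20,0,16],[20,0,16],[0,0,0]],"yaw":[2.9,2.9,0,0,0,0]}' 80
python3 g.py .442 .0915 .056 0
```

```text
time_s: 18.25
position: [0.4442, 0.0889, 0.158]
tcp_rot: [[-0.005, 1.0, -0.002], [-0.0, -0.002, -1.0], [-1.0, -0.005, 0.0]]
force: [-0.9, -0.6, -1.1]
opening: 0.92
t 18.25 pos [0.4442 0.0889 0.158 ] yhead -0.1 F [-0.9 -0.6 -1.1] op 80.031 j [ -3.  24. 110.  -0.  45.  -3.]
shift now-axes mm [102.   -1.6  -2.7]
yaw -0.1
shift after-yaw axes [102.   -1.6  -2.7]
```

```bash

python3 -m inch '{"dp":[[20,-1,-2],[20,-1,0],[20,0,0],[20,0,0],[14,0,0],[8,0,0],[0,0,0]],"yaw":[0,0,0,0,0,0,0]}' 80
python3 g.py .442 .0915 .056 0
python3 -m inch '{"dp":[[0,0,0],[0,0,0],[0,0,0],[0,0,0],[0,0,0],[0,0,0],[0,0,0],[0,0,0],[0,0,0]],"yaw":[0,0,0,0,0,0,0,0,0]}' 40
python3 g.py
```

```text
time_s: 18.83
position: [0.4429, 0.0932, 0.0578]
tcp_rot: [[-0.001, 1.0, 0.0], [0.0, 0.0, -1.0], [-1.0, -0.001, -0.0]]
force: [-0.0, -0.9, 0.5]
opening: 0.921
t 18.83 pos [0.4429 0.0932 0.0578] yhead 0.0 F [-0.  -0.9  0.5] op 80.143 j [ -2.  36. 115.   0.  29.  -2.]
shift now-axes mm [ 1.8 -0.9  1.7]
yaw 0.0
shift after-yaw axes [ 1.8 -0.9  1.7]
time_s: 19.58
position: [0.4418, 0.093, 0.0595]
tcp_rot: [[-0.0, 1.0, 0.0], [0.0, 0.0, -1.0], [-1.0, -0.0, -0.0]]
force: [-2.2, 0.3, 6.1]
opening: 0.564
t 19.58 pos [0.4418 0.093  0.0595] yhead 0.0 F [-2.2  0.3  6.1] op 49.089 j [ -2.  36. 115.   0.  30.  -2.]
```

```bash

python3 -m inch '{"dp":[[-5,0,0],[-10,0,0],[-15,0,0],[-20,0,0],[-25,0,0],[-25,0,0],[-25,0,0],[-25,0,0],[-20,0,0],[-10,0,0],[0,0,0]],"yaw":[0,0,0,0,0,0,0,0,0,0,0]}'
python3 -m inch '{"dp":[[0,10,0],[0,15,0],[0,15,0],[0,15,0],[0,15,0],[0,15,0],[0,15,0],[0,15,0],[0,15,0],[0,15,0],[0,15,0],[0,12,0],[0,10,0],[0,0,0],[0,0,0]],"yaw":[-2.9,-2.9,0,0,0,0,0,0,0,0,0,0,0,0,0]}'
python3 g.py .624 .1138 .105 5.8
```

```text
time_s: 20.5
position: [0.4437, 0.093, 0.2415]
tcp_rot: [[0.006, 1.0, 0.0], [-0.0, 0.0, -1.0], [-1.0, 0.006, 0.0]]
force: [0.9, 0.3, -2.2]
opening: 0.568
time_s: 21.75
position: [0.6225, 0.1095, 0.2373]
tcp_rot: [[-0.003, 0.995, 0.101], [-0.0, 0.101, -0.995], [-1.0, -0.003, -0.0]]
force: [-0.3, 0.4, -2.0]
opening: 0.565
t 21.75 pos [0.6225 0.1095 0.2373] yhead 5.8 F [-0.3  0.4 -2. ] op 49.154 j [-0. 31. 81. -0. 69. -6.]
shift now-axes mm [132.3   2.3  -4.1]
yaw 0.0
shift after-yaw axes [132.3   2.3  -4.1]
```

```bash

python3 -m inch '{"dp":[[0,1,-4],[15,0,0],[20,0,0],[20,0,0],[20,0,0],[20,0,0],[15,0,0],[10,0,0],[6,0,0],[4,0,0],[0,0,0],[0,0,0]],"yaw":[0,0,0,0,0,0,0,0,0,0,0,0]}'
python3 g.py .624 .1138 .0993 5.8
```

```text
time_s: 22.75
position: [0.6243, 0.1138, 0.1097]
tcp_rot: [[0.001, 0.995, 0.102], [0.0, 0.102, -0.995], [-1.0, 0.001, 0.0]]
force: [-0.8, 0.9, -1.8]
opening: 0.57
t 22.75 pos [0.6243 0.1138 0.1097] yhead 5.8 F [-0.8  0.9 -1.8] op 49.593 j [ 0. 40. 86.  0. 54. -6.]
shift now-axes mm [10.4 -0.4 -0. ]
yaw 0.0
shift after-yaw axes [10.4 -0.4 -0. ]
```

```bash

python3 -m inch '{"dp":[[3,0,0],[3,0,0],[2,0,0],[1,0,0],[1,0,0],[0,0,0]],"yaw":[0,0,0,0,0,0]}'
python3 -m inch '{"dp":[[0.5,0,0],[0.5,0,0],[0,0,0]],"yaw":[0,0,0]}'
python3 -m inch '{"dp":[[0.5,0,0],[0.5,0,0],[0,0,0]],"yaw":[0,0,0]}'
```

```text
time_s: 23.25
position: [0.6238, 0.1137, 0.0996]
tcp_rot: [[-0.0, 0.995, 0.102], [-0.0, 0.102, -0.995], [-1.0, -0.0, 0.0]]
force: [-1.4, 0.1, 2.8]
opening: 0.564
time_s: 23.5
position: [0.6238, 0.1137, 0.0995]
tcp_rot: [[0.0, 0.995, 0.102], [-0.0, 0.102, -0.995], [-1.0, 0.0, 0.0]]
force: [-3.0, -0.3, 6.9]
opening: 0.573
time_s: 23.75
position: [0.6238, 0.1137, 0.0995]
tcp_rot: [[0.0, 0.995, 0.102], [-0.0, 0.102, -0.995], [-1.0, 0.0, 0.0]]
force: [-4.7, -0.9, 12.6]
opening: 0.561
```

```bash

python3 -m inch '{"dp":[[-0.5,0,0],[0,0,0],[0,0,0],[0,0,0],[0,0,0],[0,0,0],[-10,0,0],[-20,0,0],[-30,0,0],[-30,0,0],[-30,0,0],[-30,0,0],[0,0,0]],"yaw":[0,0,0,0,0,0,0,0,0,0,0,0,0]}' 80
python3 -m inch '{"dp":[[0,-25,0],[0,-30,0],[0,-30,0],[0,-30,0],[0,-30,0],[0,-20,0],[0,0,0]],"yaw":[2.9,2.9,0,0,0,0,0]}' 80
python3 g.py .37 -.29 .24 0
python3 - <<'E'
from h import *
snap("8")
a=cv2.imread(f'pics/scene_8.png'); 
cv2.imwrite(f'pics/scene_8z.png',cv2.resize(a[130:310,70:370],None,fx=2.6,fy=2.6,interpolation=cv2.INTER_CUBIC))
a=cv2.imread(f'pics/top_8.png'); 
cv2.imwrite(f'pics/top_8z.png',cv2.resize(a[170:240,230:390],None,fx=5,fy=5,interpolation=cv2.INTER_CUBIC))
E
```

```text
time_s: 24.83
position: [0.6279, 0.1139, 0.2555]
tcp_rot: [[0.014, 0.995, 0.102], [0.0, 0.102, -0.995], [-1.0, 0.014, 0.001]]
force: [0.5, -0.1, 0.7]
opening: 0.923
time_s: 25.42
position: [0.4534, 0.11, 0.2474]
tcp_rot: [[-0.006, 1.0, 0.001], [0.0, 0.001, -1.0], [-1.0, -0.006, -0.0]]
force: [-0.4, -0.6, -0.1]
opening: 0.917
t 25.42 pos [0.4534 0.11   0.2474] yhead 0.1 F [-0.4 -0.6 -0.1] op 79.809 j [ -0.  17. 103.   0.  60.  -0.]
shift now-axes mm [  7.9 -83.9 399.9]
yaw 0.1
shift after-yaw axes [  7.9 -83.4 400. ]
```

View pics/scene_8z.png

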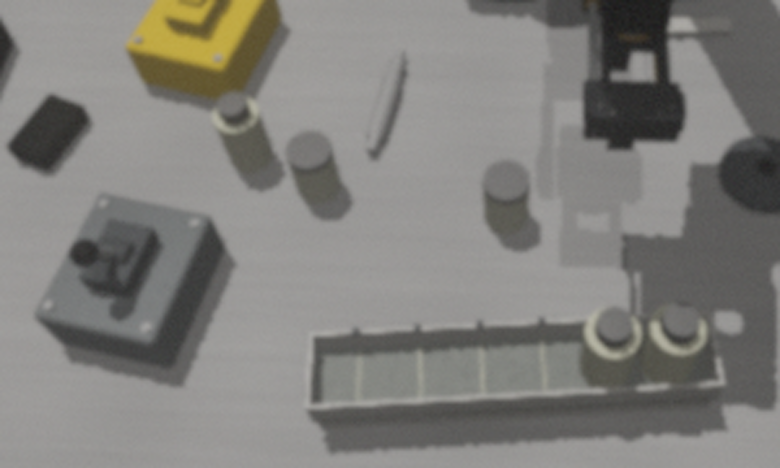

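View pics/top_8z.png

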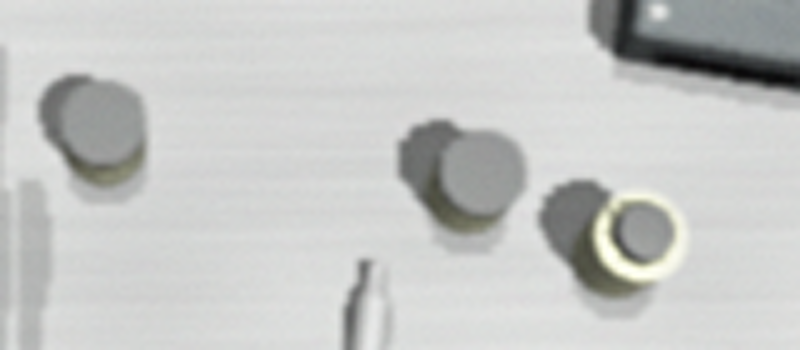

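```bash
python3 - <<'E'
from h import *
S=lambda X,Y:((X+.5)/2.6-.5+70,(Y+.5)/2.6-.5+130)
T=lambda X,Y:((X+.5)/5-.5+230,(Y+.5)/5-.5+170)
for n,z,s,t in [("tinA",.076,(507,182),(104,124)),("tinB",.076,(310,151),(483,173)),("jarC",.104,(234,105),(644,231))]:
    print(n,onz("scene",S(*s),z),onz("top",T(*t),z),tri(S(*s),T(*t)))
for s in [(682,320),(614,326)]: print(onz("scene",S(*s),.144))
E
```

```text
tinA [0.43851325 0.01063138 0.076     ] [0.43275298 0.00712927 0.076     ] (array([0.43412083, 0.00884927, 0.06899486]), np.float64(0.003302772516849115))
tinB [ 0.40802493 -0.20405375  0.076     ] [ 0.40348142 -0.20834172  0.076     ] (array([ 0.40421922, -0.20742279,  0.07026309]), np.float64(0.003541823806537548))
jarC [ 0.37034765 -0.28826801  0.104     ] [ 0.36542671 -0.29214934  0.104     ] (array([ 0.36603651, -0.29198367,  0.09816319]), np.float64(0.0028229008987390486))
[0.61965679 0.17233396 0.144     ]
[0.62814818 0.11215988 0.144     ]
```

```bash

python3 -m inch '{"dp":[[0,0,20],[0,-5,32],[0,-8,32],[0,-8,32],[0,-8,32],[0,-8,32],[0,-8,32],[0,-8,32],[0,-8,32],[0,-8,32],[0,-8,32],[0,-8,32],[0,-8,32],[0,0,25],[0,0,0],[0,0,0]],"yaw":[0,0,0,0,0,0,0,0,0,0,0,0,0,0,0,0]}' 80
python3 g.py .3685 -.29 .056 0
```

```text
time_s: 26.95
position: [0.3668, -0.322, 0.2473]
tcp_rot: [[0.001, 1.0, -0.002], [-0.001, -0.002, -1.0], [-1.0, 0.001, 0.001]]
force: [-0.6, 0.1, -0.2]
opening: 0.916
t 26.95 pos [ 0.3668 -0.322   0.2473] yhead -0.1 F [-0.6  0.1 -0.2] op 79.707 j [-54.  19. 100.   0.  61. -54.]
shift now-axes mm [191.3   1.5 -32.1]
yaw -0.1
shift after-yaw axes [191.3   1.6 -32.1]
```

```bash

python3 -m inch '{"dp":[[0,1,-16],[0,1,-16],[0,0,0],[20,0,0],[20,0,0],[20,0,0],[20,0,0],[0,0,0]],"yaw":[0,0,0,0,0,0,0,0]}' 80
python3 g.py .3685 -.29 .056 0
```

```text
time_s: 27.62
position: [0.3669, -0.2837, 0.1651]
tcp_rot: [[-0.005, 1.0, 0.003], [0.006, 0.003, -1.0], [-1.0, -0.005, -0.006]]
force: [-0.1, 0.3, -0.6]
opening: 0.919
t 27.62 pos [ 0.3669 -0.2837  0.1651] yhead 0.2 F [-0.1  0.3 -0.6] op 79.947 j [-52.  24. 108.  -0.  48. -52.]
shift now-axes mm [109.    2.1   6.9]
yaw 0.2
shift after-yaw axes [109.    2.1   6.9]
```

```bash

python3 -m inch '{"dp":[[0,1,2],[0,0,0],[0,0,0]],"yaw":[0,0,0]}' 80
python3 g.py .3685 -.29 .056 0
```

```text
time_s: 27.87
position: [0.3701, -0.2899, 0.1689]
tcp_rot: [[0.002, 1.0, 0.001], [-0.002, 0.001, -1.0], [-1.0, 0.002, 0.002]]
force: [-0.4, -0.1, 0.2]
opening: 0.922
t 27.87 pos [ 0.3701 -0.2899  0.1689] yhead 0.1 F [-0.4 -0.1  0.2] op 80.243 j [-52.  24. 108.   0.  48. -52.]
shift now-axes mm [ 1.129e+02 -1.800e+00 -1.000e-01]
yaw 0.1
shift after-yaw axes [ 1.129e+02 -1.800e+00 -1.000e-01]
```

```bash

python3 -m inch '{"dp":[[15,-1,0],[20,0,0],[20,0,0],[20,0,0],[18,0,0],[12,0,0],[6,0,0],[0,0,0],[0,0,0]],"yaw":[0,0,0,0,0,0,0,0,0]}' 80
python3 g.py .3685 -.29 .056 0
python3 -m inch '{"dp":[[0,0,0],[0,0,0],[0,0,0],[0,0,0],[0,0,0],[0,0,0],[0,0,0],[0,0,0],[0,0,0]],"yaw":[0,0,0,0,0,0,0,0,0]}' 40
python3 g.py
```

```text
time_s: 28.62
position: [0.3687, -0.2899, 0.0572]
tcp_rot: [[0.001, 1.0, 0.001], [-0.001, 0.001, -1.0], [-1.0, 0.001, 0.001]]
force: [0.2, 1.0, 0.1]
opening: 0.918
t 28.62 pos [ 0.3687 -0.2899  0.0572] yhead 0.0 F [0.2 1.  0.1] op 79.869 j [-52.  37. 112.  -0.  31. -52.]
shift now-axes mm [ 1.2 -0.2  0.1]
yaw 0.0
shift after-yaw axes [ 1.2 -0.2  0.1]
time_s: 29.37
position: [0.368, -0.2893, 0.0567]
tcp_rot: [[-0.0, 1.0, 0.001], [0.0, 0.001, -1.0], [-1.0, -0.0, -0.0]]
force: [-2.0, 1.0, 5.1]
opening: 0.564
t 29.37 pos [ 0.368  -0.2893  0.0567] yhead 0.0 F [-2.   1.   5.1] op 49.102 j [-52.  37. 112.  -0.  31. -52.]
```

```bash

python3 -m inch '{"dp":[[-5,0,0],[-10,0,0],[-15,0,0],[-20,0,0],[-25,0,0],[-25,0,0],[-25,0,0],[-25,0,0],[-20,0,0],[-15,0,0],[0,0,0]],"yaw":[0,0,0,0,0,0,0,0,0,0,0]}'
python3 -m inch '{"dp":[[0,8,-11],[0,16,-20],[0,20,-26],[0,20,-26],[0,20,-26],[0,20,-26],[0,20,-26],[0,20,-26],[0,20,-26],[0,20,-26],[0,20,-26],[0,20,-26],[0,16,-20],[0,10,-11],[0,5,-5],[0,0,0],[0,0,0]],"yaw":[0,0,0,0,0,0,0,0,0,0,0,0,0,0,0,-2.9,-2.9]}'
python3 -m inch '{"dp":[[0,0,0],[0,0,0]],"yaw":[0,0]}'
python3 g.py .63 .0541 .0965 5.8
```

```text
time_s: 30.28
position: [0.3695, -0.2907, 0.2444]
tcp_rot: [[0.004, 1.0, 0.001], [-0.005, 0.001, -1.0], [-1.0, 0.004, 0.005]]
force: [0.7, -0.3, -1.6]
opening: 0.567
time_s: 31.7
position: [0.6223, 0.0379, 0.2397]
tcp_rot: [[-0.003, 0.995, 0.105], [-0.0, 0.105, -0.995], [-1.0, -0.003, -0.0]]
force: [-0.3, -0.1, -1.8]
opening: 0.57
time_s: 31.87
position: [0.6222, 0.0372, 0.2404]
tcp_rot: [[-0.002, 0.995, 0.1], [0.0, 0.1, -0.995], [-1.0, -0.002, -0.0]]
force: [0.1, -0.7, -1.1]
opening: 0.57
t 31.87 pos [0.6222 0.0372 0.2404] yhead 5.7 F [ 0.1 -0.7 -1.1] op 49.583 j [ -7.  30.  82.  -0.  69. -13.]
shift now-axes mm [143.9   9.8 -16. ]
yaw -0.1
shift after-yaw axes [143.9   9.8 -16. ]
```

```bash

python3 -m inch '{"dp":[[0,5,-8],[0,4,-8],[0,0,0],[15,0,0],[20,0,0],[20,0,0],[20,0,0],[20,0,0],[15,0,0],[10,0,0],[6,0,0],[4,0,0],[0,0,0],[0,0,0]],"yaw":[0,0,0,0,0,0,0,0,0,0,0,0,0,0]}'
python3 g.py .63 .0541 .0965 5.8
```

```text
time_s: 33.03
position: [0.631, 0.0545, 0.1122]
tcp_rot: [[0.001, 0.995, 0.102], [-0.0, 0.102, -0.995], [-1.0, 0.001, 0.0]]
force: [-0.2, -0.5, -1.4]
opening: 0.567
t 33.03 pos [0.631  0.0545 0.1122] yhead 5.8 F [-0.2 -0.5 -1.4] op 49.296 j [ -5.  39.  87.  -0.  54. -11.]
shift now-axes mm [15.7 -1.1  0.3]
yaw 0.0
shift after-yaw axes [15.7 -1.1  0.3]
```

```bash

python3 -m inch '{"dp":[[5,-1,0],[4,0,0],[3,0,0],[2,0,0],[1,0,0],[0,0,0]],"yaw":[0,0,0,0,0,0]}'
python3 -m inch '{"dp":[[0.5,0,0],[0.5,0,0],[0,0,0]],"yaw":[0,0,0]}'
python3 -m inch '{"dp":[[0.5,0,0],[0.5,0,0],[0,0,0]],"yaw":[0,0,0]}'
```

```text
time_s: 33.53
position: [0.6293, 0.0544, 0.0968]
tcp_rot: [[-0.0, 0.995, 0.102], [-0.0, 0.102, -0.995], [-1.0, -0.0, -0.0]]
force: [-0.5, 0.3, 1.2]
opening: 0.569
time_s: 33.78
position: [0.6293, 0.0544, 0.0968]
tcp_rot: [[-0.0, 0.995, 0.102], [-0.0, 0.102, -0.995], [-1.0, -0.0, 0.0]]
force: [-2.1, -0.4, 6.2]
opening: 0.567
time_s: 34.03
position: [0.6293, 0.0544, 0.0968]
tcp_rot: [[0.0, 0.995, 0.102], [-0.0, 0.102, -0.995], [-1.0, 0.0, 0.0]]
force: [-4.1, -0.3, 11.0]
opening: 0.565
```

```bash

python3 -m inch '{"dp":[[-0.5,0,0],[0,0,0],[0,0,0],[0,0,0],[0,0,0],[0,0,0],[-10,0,0],[-20,0,0],[-30,0,0],[-30,0,0],[-30,0,0],[-30,0,0],[0,0,0]],"yaw":[0,0,0,0,0,0,0,0,0,0,0,0,0]}' 80
python3 -m inch '{"dp":[[0,-25,3],[0,-30,5],[0,-30,5],[0,-30,5],[0,-30,5],[0,-25,2],[0,-12,0],[0,0,0],[0,0,0]],"yaw":[2.9,2.9,0,0,0,0,0,0,0]}' 80
python3 g.py .436 .0095 .054 0
python3 - <<'E'
from h import *
snap("9")
a=cv2.imread(f'pics/scene_9.png'); 
cv2.imwrite(f'pics/scene_9z.png',cv2.resize(a[130:310,70:370],None,fx=2.6,fy=2.6,interpolation=cv2.INTER_CUBIC))
E
```

```text
time_s: 35.12
position: [0.6335, 0.0543, 0.253]
tcp_rot: [[0.014, 0.995, 0.102], [-0.001, 0.102, -0.995], [-1.0, 0.014, 0.003]]
force: [0.8, -0.2, 1.3]
opening: 0.922
time_s: 35.87
position: [0.4485, 0.0253, 0.2457]
tcp_rot: [[0.002, 1.0, 0.0], [-0.0, 0.0, -1.0], [-1.0, 0.002, 0.0]]
force: [0.1, 0.4, -0.7]
opening: 0.919
t 35.87 pos [0.4485 0.0253 0.2457] yhead 0.0 F [ 0.1  0.4 -0.7] op 79.953 j [-11.  16. 106.   0.  59. -11.]
shift now-axes mm [191.6 -12.9  15.7]
yaw 0.0
shift after-yaw axes [191.6 -12.9  15.7]
```

View pics/scene_9z.png

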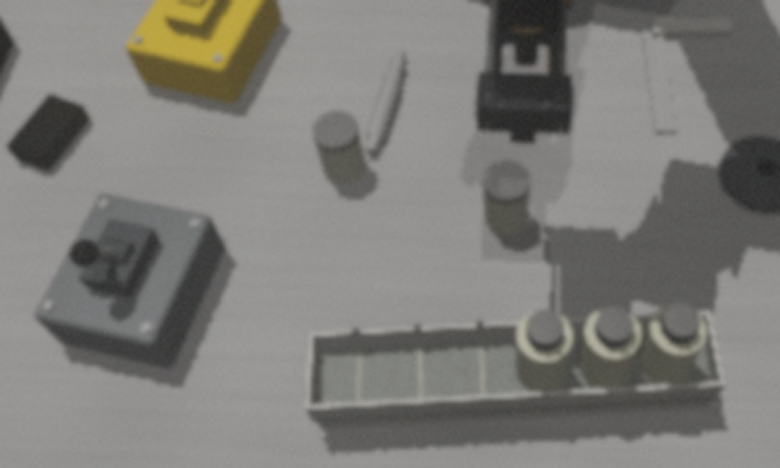

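```bash

python3 -m inch '{"dp":[[0,-7,8],[0,-6,8],[15,0,0],[20,0,0],[20,0,0],[20,0,0],[10,0,0],[0,0,0],[0,0,0]],"yaw":[0,0,0,0,0,0,0,0,0]}' 80
python3 g.py .436 .0095 .054 0
```

```text
time_s: 36.72
position: [0.4349, 0.0088, 0.1596]
tcp_rot: [[-0.002, 1.0, -0.0], [0.0, -0.0, -1.0], [-1.0, -0.002, -0.0]]
force: [0.3, 0.1, -0.0]
opening: 0.921
t 36.72 pos [0.4349 0.0088 0.1596] yhead -0.0 F [ 0.3  0.1 -0. ] op 80.103 j [-14.  23. 113.  -0.  44. -14.]
shift now-axes mm [105.6   1.3  -0.7]
yaw -0.0
shift after-yaw axes [105.6   1.3  -0.7]
```

```bash

python3 -m inch '{"dp":[[15,1,0],[20,0,0],[20,0,0],[20,0,0],[16,0,0],[9,0,0],[5,0,0],[0,0,0],[0,0,0]],"yaw":[0,0,0,0,0,0,0,0,0]}' 80
python3 g.py .436 .0095 .054 0
python3 -m inch '{"dp":[[0,0,0],[0,0,0],[0,0,0],[0,0,0],[0,0,0],[0,0,0],[0,0,0],[0,0,0],[0,0,0]],"yaw":[0,0,0,0,0,0,0,0,0]}' 40
python3 g.py
```

```text
time_s: 37.47
position: [0.4368, 0.0091, 0.0556]
tcp_rot: [[0.001, 1.0, 0.0], [-0.0, 0.0, -1.0], [-1.0, 0.001, 0.0]]
force: [-0.4, 0.4, -0.6]
opening: 0.915
t 37.47 pos [0.4368 0.0091 0.0556] yhead 0.0 F [-0.4  0.4 -0.6] op 79.577 j [-14.  36. 117.  -0.  27. -14.]
shift now-axes mm [ 1.6 -0.8 -0.4]
yaw 0.0
shift after-yaw axes [ 1.6 -0.8 -0.4]
time_s: 38.22
position: [0.4357, 0.0094, 0.0552]
tcp_rot: [[-0.001, 1.0, 0.0], [0.0, 0.0, -1.0], [-1.0, -0.001, -0.0]]
force: [-2.4, 1.0, 5.6]
opening: 0.568
t 38.22 pos [0.4357 0.0094 0.0552] yhead 0.0 F [-2.4  1.   5.6] op 49.438 j [-14.  36. 117.  -0.  27. -14.]
```

```bash

python3 -m inch '{"dp":[[-5,0,0],[-10,0,0],[-15,0,0],[-20,0,0],[-25,0,0],[-25,0,0],[-25,0,0],[-25,0,0],[-20,0,0],[-15,0,0],[0,0,0]],"yaw":[0,0,0,0,0,0,0,0,0,0,0]}'
python3 -m inch '{"dp":[[0,8,5],[0,16,10],[0,20,13],[0,20,13],[0,20,13],[0,20,13],[0,20,13],[0,20,13],[0,20,13],[0,20,13],[0,14,8],[0,8,5],[0,4,2],[0,0,0],[0,0,0],[0,0,0],[0,0,0]],"yaw":[0,0,0,0,0,0,0,0,0,0,0,0,0,-2.9,-2.9,0,0]}'
python3 g.py .6481 -.1251 .0952 5.8
```

```text
time_s: 39.13
position: [0.4381, 0.009, 0.2428]
tcp_rot: [[0.007, 1.0, 0.0], [-0.002, 0.0, -1.0], [-1.0, 0.007, 0.002]]
force: [0.1, -0.2, -2.3]
opening: 0.57
time_s: 40.55
position: [0.6453, -0.124, 0.2391]
tcp_rot: [[-0.002, 0.995, 0.1], [0.001, 0.1, -0.995], [-1.0, -0.002, -0.001]]
force: [-0.7, -0.9, -2.2]
opening: 0.57
t 40.55 pos [ 0.6453 -0.124   0.2391] yhead 5.8 F [-0.7 -0.9 -2.2] op 49.614 j [-21.  33.  77.   0.  71. -26.]
shift now-axes mm [143.9   3.    1.5]
yaw -0.0
shift after-yaw axes [143.9   3.    1.5]
```

```bash

python3 -m inch '{"dp":[[0,2,1],[15,0,0],[20,0,0],[20,0,0],[20,0,0],[20,0,0],[15,0,0],[10,0,0],[7,0,0],[5,0,0],[0,0,0],[0,0,0]],"yaw":[0,0,0,0,0,0,0,0,0,0,0,0]}'
python3 g.py .6481 -.1251 .0952 5.8
```

```text
time_s: 41.55
position: [0.6488, -0.1255, 0.1086]
tcp_rot: [[0.001, 0.995, 0.101], [-0.0, 0.101, -0.995], [-1.0, 0.001, 0.0]]
force: [-0.4, -0.5, -1.9]
opening: 0.57
t 41.55 pos [ 0.6488 -0.1255  0.1086] yhead 5.8 F [-0.4 -0.5 -1.9] op 49.581 j [-21.  41.  82.   0.  56. -26.]
shift now-axes mm [13.4 -0.7 -0.5]
yaw 0.0
shift after-yaw axes [13.4 -0.7 -0.5]
```

```bash

python3 -m inch '{"dp":[[4,-0.5,0],[4,0,0],[2,0,0],[1,0,0],[1,0,0],[0,0,0]],"yaw":[0,0,0,0,0,0]}'
python3 -m inch '{"dp":[[0.5,0,0],[0.5,0,0],[0,0,0]],"yaw":[0,0,0]}'
python3 -m inch '{"dp":[[0.5,0,0],[0.5,0,0],[0,0,0]],"yaw":[0,0,0]}'
```

```text
time_s: 42.05
position: [0.6477, -0.1254, 0.0959]
tcp_rot: [[-0.0, 0.995, 0.101], [0.0, 0.101, -0.995], [-1.0, -0.0, -0.0]]
force: [-0.4, 0.1, -2.8]
opening: 0.568
time_s: 42.3
position: [0.648, -0.1255, 0.0953]
tcp_rot: [[0.0, 0.995, 0.101], [-0.0, 0.101, -0.995], [-1.0, 0.0, 0.0]]
force: [0.1, -0.2, -0.5]
opening: 0.568
time_s: 42.55
position: [0.648, -0.1255, 0.0953]
tcp_rot: [[0.001, 0.995, 0.102], [-0.0, 0.102, -0.995], [-1.0, 0.001, 0.0]]
force: [-1.8, 0.2, 4.8]
opening: 0.566
```

Contact at the expected height. Release, retreat, and look for the tin that was knocked.

```bash

python3 -m inch '{"dp":[[0,0,0],[0,0,0],[0,0,0],[0,0,0],[0,0,0],[0,0,0],[-10,0,0],[-20,0,0],[-30,0,0],[-30,0,0],[-30,0,0],[-30,0,0],[0,0,0]],"yaw":[0,0,0,0,0,0,0,0,0,0,0,0,0]}' 80
python3 -m inch '{"dp":[[0,-25,-5],[0,-30,-5],[0,-30,-5],[0,-30,-5],[0,-30,-5],[0,-25,-5],[0,0,0],[0,0,0],[0,0,0]],"yaw":[2.9,2.9,0,0,0,0,0,0,0]}' 80
python3 g.py
python3 - <<'E'
from h import *
snap("10")
a=cv2.imread(f'pics/scene_10.png'); 
cv2.imwrite(f'pics/scene_10z.png',cv2.resize(a[130:310,70:370],None,fx=2.6,fy=2.6,interpolation=cv2.INTER_CUBIC))
a=cv2.imread(f'pics/top_10.png'); 
cv2.imwrite(f'pics/top_10z.png',cv2.resize(a[100:260,160:420],None,fx=3,fy=3,interpolation=cv2.INTER_CUBIC))
E
```

```text
time_s: 43.63
position: [0.6517, -0.1267, 0.2525]
tcp_rot: [[0.014, 0.995, 0.102], [-0.005, 0.102, -0.995], [-1.0, 0.013, 0.006]]
force: [1.7, -0.5, 0.5]
opening: 0.924
time_s: 44.38
position: [0.4783, -0.1001, 0.2448]
tcp_rot: [[0.003, 1.0, 0.0], [-0.001, 0.0, -1.0], [-1.0, 0.003, 0.001]]
force: [0.2, 0.0, 0.1]
opening: 0.914
t 44.38 pos [ 0.4783 -0.1001  0.2448] yhead 0.0 F [0.2 0.  0.1] op 79.522 j [-25.  19. 101.   0.  60. -25.]
```

View pics/scene_10z.png

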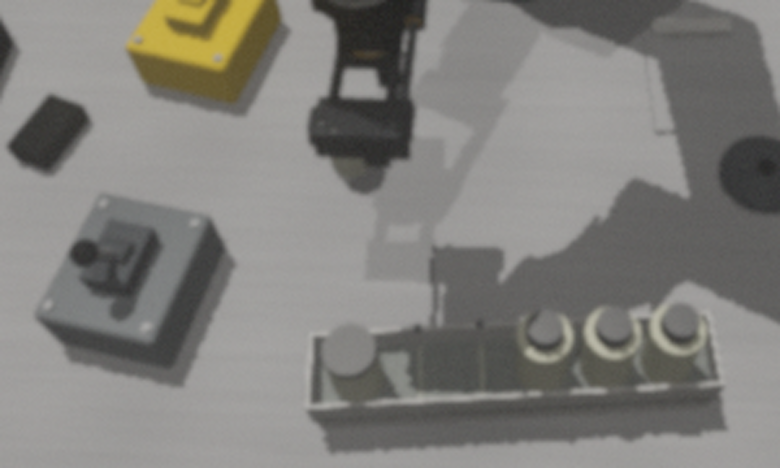

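View pics/top_10z.png

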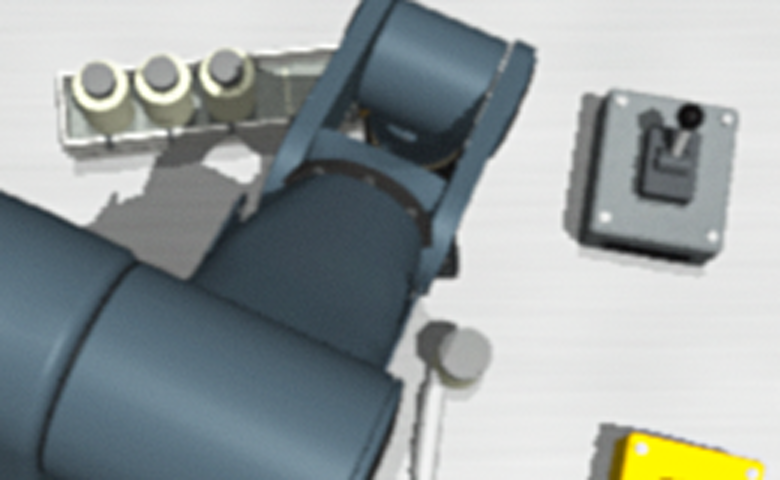

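```bash
python3 - <<'E'
from h import *
S=lambda X,Y:((X+.5)/2.6-.5+70,(Y+.5)/2.6-.5+130)
T=lambda X,Y:((X+.5)/3-.5+160,(Y+.5)/3-.5+100)
s,t=S(336,131),T(466,354)
print(onz("scene",s,.076),onz("top",t,.076),tri(s,t))
for q in [(434,370),(412,475)]: print("pen",onz("top",T(*q),.02))
print("pen s",onz("scene",S(374,152),.02),onz("scene",S(403,55),.02))
for n,q,z in [("j1",(682,320),.144),("j2",(614,326),.144),("j3",(547,330),.144),("t",(349,347),.116)]: print(n,onz("scene",S(*q),z))
for n,q,z in [("j1",(98,80),.144),("j2",(162,74),.144),("j3",(227,68),.144)]: print(n,onz("top",T(*q),z))
E
```

```text
[ 0.38035918 -0.17953555  0.076     ] [ 0.36495299 -0.17532626  0.076     ] (array([ 0.36808983, -0.18057703,  0.05872955]), np.float64(0.0062164113236158605))
pen [ 0.3578505  -0.15050573  0.02      ]
pen [ 0.25606588 -0.12668404  0.02      ]
pen s [ 0.36863965 -0.14514916  0.02      ] [ 0.22257084 -0.12615712  0.02      ]
j1 [0.61965679 0.17233396 0.144     ]
j2 [0.62814818 0.11215988 0.144     ]
j3 [0.63465797 0.05317095 0.144     ]
t [ 0.64713929 -0.12468968  0.116     ]
j1 [0.61419612 0.16886378 0.144     ]
j2 [0.6198421  0.10914773 0.144     ]
j3 [0.62549305 0.04839972 0.144     ]
```

```bash

python3 -m inch '{"dp":[[0,0,-30],[0,0,-30],[0,0,-30],[0,0,-30],[0,0,-20],[0,0,0],[0,0,0]],"yaw":[0,0,0,0,0,0,0]}' 80
python3 - <<'E'
from h import *
snap("11")
a=cv2.imread(f'pics/scene_11.png'); 
cv2.imwrite(f'pics/scene_11z.png',cv2.resize(a[110:230,150:310],None,fx=5,fy=5,interpolation=cv2.INTER_CUBIC))
a=cv2.imread(f'pics/top_11.png'); 
cv2.imwrite(f'pics/top_11z.png',cv2.resize(a[170:290,260:380],None,fx=5,fy=5,interpolation=cv2.INTER_CUBIC))
E
```

```text
time_s: 45.17
position: [0.4776, 0.0411, 0.2439]
tcp_rot: [[0.0, 1.0, 0.003], [-0.0, 0.003, -1.0], [-1.0, 0.0, 0.0]]
force: [-0.1, -0.5, 0.2]
opening: 0.921
```

View pics/scene_11z.png

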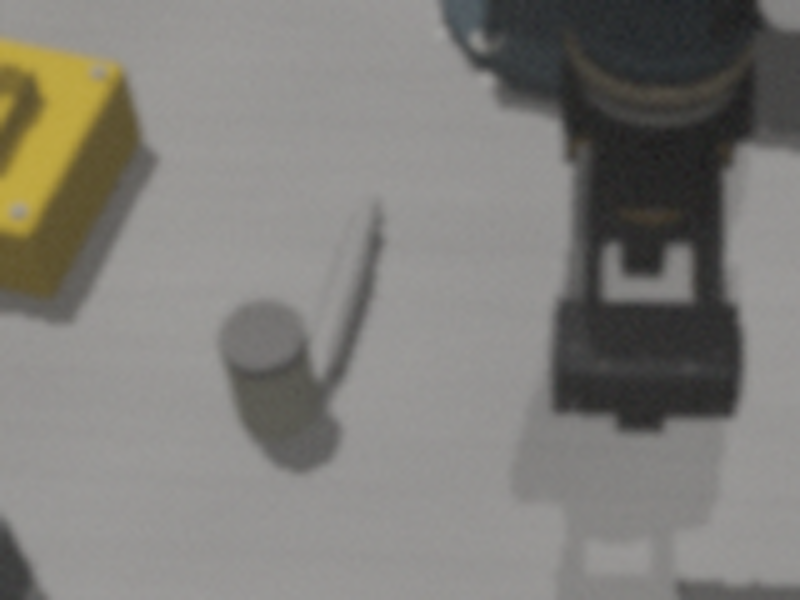

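View pics/top_11z.png

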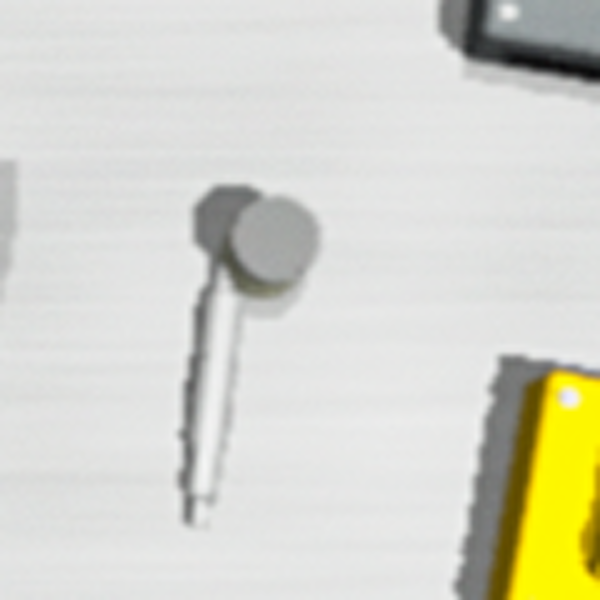

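```bash
python3 - <<'E'
from h import *
S=lambda X,Y:((X+.5)/5-.5+150,(Y+.5)/5-.5+110)
T=lambda X,Y:((X+.5)/5-.5+260,(Y+.5)/5-.5+170)
s,t=S(263,336),T(275,240)
print(onz("scene",s,.076),onz("top",t,.076),tri(s,t))
for q in [(225,285),(200,500)]: print("pen",onz("top",T(*q),.02))
E
python3 g.py .371 -.178 .24 0
```

```text
[ 0.36845816 -0.17171043  0.076     ] [ 0.36514743 -0.17420205  0.076     ] (array([ 0.36561215, -0.1736781 ,  0.0720038 ]), np.float64(0.002036217763119177))
pen [ 0.34722248 -0.15101236  0.02      ]
pen [ 0.22297448 -0.13341162  0.02      ]
t 45.37 pos [0.4776 0.0394 0.244 ] yhead -0.1 F [-0.4 -0.7 -0.8] op 80.044 j [ -9.  18. 102.  -0.  60.  -9.]
shift now-axes mm [   4.  -106.4  217.5]
yaw -0.1
shift after-yaw axes [   4.  -106.6  217.4]
```

```bash

python3 -m inch '{"dp":[[0,-8,16],[0,-14,27],[0,-14,27],[0,-14,27],[0,-14,27],[0,-14,27],[0,-14,27],[0,-12,22],[0,-6,12],[0,0,0],[0,0,0],[0,0,0]],"yaw":[0,0,0,0,0,0,0,0,0,0,0,0]}' 80
python3 g.py .367 -.173 .054 0
```

```text
time_s: 46.37
position: [0.3672, -0.1716, 0.244]
tcp_rot: [[-0.0, 1.0, -0.001], [0.001, -0.001, -1.0], [-1.0, -0.0, -0.001]]
force: [-0.8, -0.4, -0.3]
opening: 0.922
t 46.37 pos [ 0.3672 -0.1716  0.244 ] yhead -0.0 F [-0.8 -0.4 -0.3] op 80.240 j [-41.  12. 111.   0.  57. -41.]
shift now-axes mm [190.   -0.2   1.5]
yaw -0.0
shift after-yaw axes [190.   -0.2   1.5]
```

```bash

python3 -m inch '{"dp":[[0,0,1],[15,0,0],[20,0,0],[20,0,0],[20,0,0],[10,0,0],[0,0,0],[0,0,0],[0,0,0]],"yaw":[0,0,0,0,0,0,0,0,0]}' 80
python3 g.py .367 -.173 .054 0
```

```text
time_s: 47.12
position: [0.3679, -0.1725, 0.1596]
tcp_rot: [[0.001, 1.0, 0.002], [-0.001, 0.002, -1.0], [-1.0, 0.001, 0.001]]
force: [0.2, -0.2, 0.1]
opening: 0.921
t 47.12 pos [ 0.3679 -0.1725  0.1596] yhead 0.1 F [ 0.2 -0.2  0.1] op 80.120 j [-41.  21. 117.   0.  42. -41.]
shift now-axes mm [105.6  -1.    0.4]
yaw 0.1
shift after-yaw axes [105.6  -1.    0.4]
```

```bash

python3 -m inch '{"dp":[[15,-1,0],[20,0,0],[20,0,0],[20,0,0],[16,0,0],[9,0,0],[4,0,0],[0,0,0],[0,0,0]],"yaw":[0,0,0,0,0,0,0,0,0]}' 80
python3 g.py .367 -.173 .054 0
python3 -m inch '{"dp":[[0,0,0],[0,0,0],[0,0,0],[0,0,0],[0,0,0],[0,0,0],[0,0,0],[0,0,0],[0,0,0]],"yaw":[0,0,0,0,0,0,0,0,0]}' 40
python3 g.py
```

```text
time_s: 47.87
position: [0.3668, -0.173, 0.0557]
tcp_rot: [[0.001, 1.0, 0.001], [-0.001, 0.001, -1.0], [-1.0, 0.001, 0.001]]
force: [0.9, 0.4, -0.7]
opening: 0.92
t 47.87 pos [ 0.3668 -0.173   0.0557] yhead 0.0 F [ 0.9  0.4 -0.7] op 80.019 j [-41.  35. 121.   0.  23. -41.]
shift now-axes mm [1.7 0.2 0. ]
yaw 0.0
shift after-yaw axes [1.7 0.2 0. ]
time_s: 48.62
position: [0.3663, -0.1727, 0.0552]
tcp_rot: [[0.0, 1.0, 0.0], [-0.0, 0.0, -1.0], [-1.0, 0.0, 0.0]]
force: [-0.2, -0.6, 3.9]
opening: 0.566
t 48.62 pos [ 0.3663 -0.1727  0.0552] yhead 0.0 F [-0.2 -0.6  3.9] op 49.221 j [-41.  35. 121.  -0.  23. -41.]
```

```bash

python3 -m inch '{"dp":[[-5,0,0],[-10,0,0],[-15,0,0],[-20,0,0],[-25,0,0],[-25,0,0],[-25,0,0],[-25,0,0],[-20,0,0],[-15,0,0],[0,0,0]],"yaw":[0,0,0,0,0,0,0,0,0,0,0]}'
python3 -m inch '{"dp":[[0,10,-4],[0,16,-6],[0,22,-8],[0,22,-9],[0,22,-9],[0,22,-9],[0,22,-9],[0,22,-9],[0,22,-9],[0,22,-9],[0,22,-8],[0,20,-7],[0,16,-6],[0,10,-4],[0,5,0],[0,0,0],[0,0,0],[0,0,0],[0,0,0]],"yaw":[0,0,0,0,0,0,0,0,0,0,0,0,0,0,0,-2.9,-2.9,0,0]}'
python3 g.py .642 -.0654 .0952 5.8
```

```text
time_s: 49.53
position: [0.3673, -0.1734, 0.2426]
tcp_rot: [[0.005, 1.0, 0.001], [-0.004, 0.001, -1.0], [-1.0, 0.005, 0.004]]
force: [1.3, 0.1, -2.0]
opening: 0.57
time_s: 51.12
position: [0.6403, -0.0662, 0.2384]
tcp_rot: [[-0.003, 0.995, 0.1], [0.001, 0.1, -0.995], [-1.0, -0.003, -0.001]]
force: [0.4, 0.1, -2.0]
opening: 0.565
t 51.12 pos [ 0.6403 -0.0662  0.2384] yhead 5.7 F [ 0.4  0.1 -2. ] op 49.187 j [-16.  31.  79.  -0.  70. -22.]
shift now-axes mm [143.2   2.2  -0.5]
yaw -0.1
shift after-yaw axes [143.2   2.2  -0.4]
```

```bash

python3 -m inch '{"dp":[[0,1,-0.5],[15,0,0],[20,0,0],[20,0,0],[20,0,0],[20,0,0],[15,0,0],[10,0,0],[7,0,0],[5,0,0],[0,0,0],[0,0,0]],"yaw":[0,0,0,0,0,0,0,0,0,0,0,0]}'
python3 g.py .642 -.0654 .0952 5.8
```

```text
time_s: 52.12
position: [0.6426, -0.0661, 0.1086]
tcp_rot: [[0.001, 0.995, 0.101], [-0.0, 0.101, -0.995], [-1.0, 0.001, 0.0]]
force: [-0.3, -0.2, -1.1]
opening: 0.57
t 52.12 pos [ 0.6426 -0.0661  0.1086] yhead 5.8 F [-0.3 -0.2 -1.1] op 49.596 j [-16.  40.  85.   0.  55. -22.]
shift now-axes mm [13.4 -0.6 -0.7]
yaw 0.0
shift after-yaw axes [13.4 -0.6 -0.7]
```

```bash

python3 -m inch '{"dp":[[4,-0.5,-0.5],[4,0,0],[2,0,0],[1,0,0],[1,0,0],[0,0,0]],"yaw":[0,0,0,0,0,0]}'
python3 -m inch '{"dp":[[0.5,0,0],[0.5,0,0],[0,0,0]],"yaw":[0,0,0]}'
python3 -m inch '{"dp":[[0.5,0,0],[0.5,0,0],[0,0,0]],"yaw":[0,0,0]}'
```

```text
time_s: 52.62
position: [0.6415, -0.0654, 0.0959]
tcp_rot: [[-0.0, 0.995, 0.101], [0.0, 0.101, -0.995], [-1.0, -0.0, -0.0]]
force: [0.6, -1.2, -2.3]
opening: 0.57
time_s: 52.87
position: [0.6418, -0.0655, 0.0953]
tcp_rot: [[0.0, 0.995, 0.101], [-0.0, 0.101, -0.995], [-1.0, 0.0, 0.0]]
force: [-0.3, 0.2, -0.5]
opening: 0.568
time_s: 53.12
position: [0.6417, -0.0655, 0.0953]
tcp_rot: [[0.001, 0.995, 0.102], [-0.0, 0.102, -0.995], [-1.0, 0.001, 0.0]]
force: [-2.2, 0.1, 5.6]
opening: 0.562
```

```bash

python3 -m inch '{"dp":[[0,0,0],[0,0,0],[0,0,0],[0,0,0],[0,0,0],[0,0,0],[-10,0,0],[-20,0,0],[-30,0,0],[-30,0,0],[-30,0,0],[-30,0,0],[0,0,0]],"yaw":[0,0,0,0,0,0,0,0,0,0,0,0,0]}' 80
python3 -m inch '{"dp":[[0,-25,15],[0,-30,15],[0,-30,15],[0,-30,15],[0,-30,15],[0,0,0],[0,0,0],[0,0,0]],"yaw":[2.9,2.9,0,0,0,0,0,0]}' 80
python3 g.py
python3 - <<'E'
from h import *
snap("12")
a=cv2.imread(f'pics/scene_12.png'); 
cv2.imwrite(f'pics/scene_12z.png',cv2.resize(a[190:310,70:370],None,fx=2.6,fy=2.6,interpolation=cv2.INTER_CUBIC))
a=cv2.imread(f'pics/top_12.png'); 
cv2.imwrite(f'pics/top_12z.png',cv2.resize(a[90:260,160:420],None,fx=3,fy=3,interpolation=cv2.INTER_CUBIC))
E
```

```text
time_s: 54.2
position: [0.6455, -0.0664, 0.2522]
tcp_rot: [[0.014, 0.995, 0.102], [-0.004, 0.102, -0.995], [-1.0, 0.014, 0.005]]
force: [0.4, -0.3, 1.7]
opening: 0.918
time_s: 54.87
position: [0.4999, -0.1447, 0.2447]
tcp_rot: [[0.002, 1.0, -0.0], [-0.001, -0.0, -1.0], [-1.0, 0.002, 0.001]]
force: [-0.0, 0.5, 0.5]
opening: 0.921
t 54.87 pos [ 0.4999 -0.1447  0.2447] yhead -0.0 F [-0.   0.5  0.5] op 80.132 j [-28.  21.  96.   0.  62. -28.]
```

View pics/scene_12z.png

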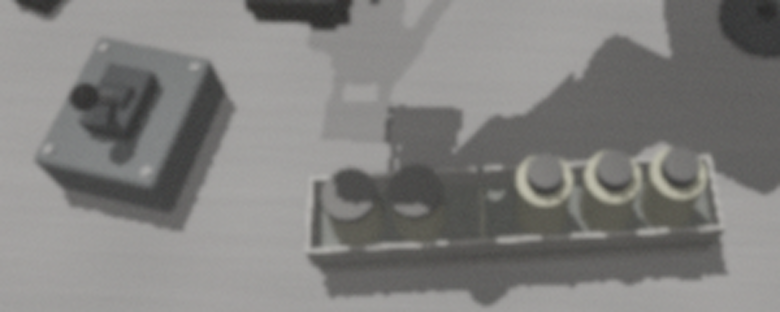

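View pics/top_12z.png

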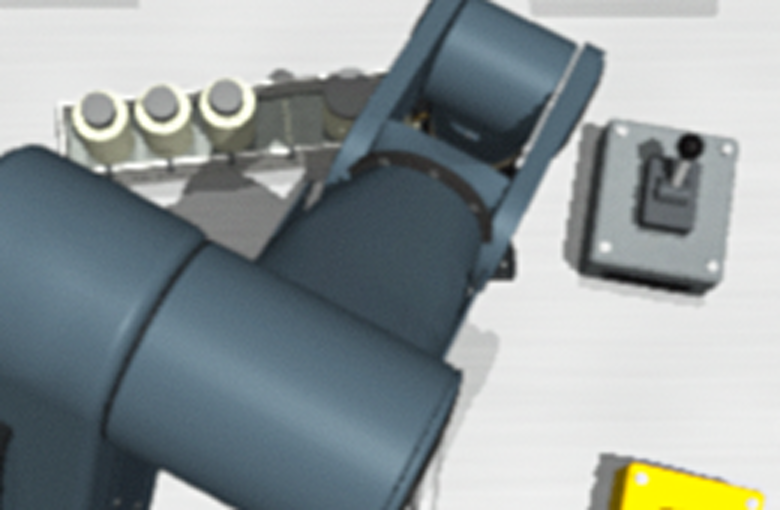

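```bash

python3 -m inch '{"dp":[[-10,0,0],[-10,0,0],[0,0,0],[0,0,0],[0,0,0],[0,0,0],[0,0,0],[0,0,0],[0,0,0],[0,0,0],[0,0,0],[0,0,0],[0,0,0],[0,0,0],[0,0,0],[0,0,0],[0,0,0]],"yaw":[6.4,6.4,6.4,6.4,6.4,6.4,6.4,6.4,6.4,6.4,6.4,6.4,6.4,6.4,6.4,6,0]}' 0
python3 - <<'E'
from h import *
S=lambda X,Y:((X+.5)/2.6-.5+70,(Y+.5)/2.6-.5+190)
for n,q,z,P in [("j1",(681,164),.144,(.618,.1735)),("j2",(614,169),.144,(.624,.1138)),("j3",(547,174),.144,(.630,.0541)),("t5",(415,192),.116,(.642,-.0654)),("t6",(350,193),.116,(.6481,-.1251))]:
    a=onz("scene",S(*q),z)[:2]-[.0023,-.0004]; print(n,a,(a-P)*1000)
E
python3 g.py .622 -.389 .2647 -102
```

```text
time_s: 56.38
position: [0.5002, -0.144, 0.2639]
tcp_rot: [[0.0, -0.208, -0.978], [-0.0, -0.978, 0.208], [-1.0, -0.0, -0.0]]
force: [0.5, -0.0, -0.6]
opening: 0.004
j1 [0.61739716 0.17185182] [-0.60283925 -1.64818464]
j2 [0.62489396 0.11258178] [ 0.89395856 -1.21822331]
j3 [0.63235797 0.05357095] [ 2.35796931 -0.52904588]
t5 [ 0.64303727 -0.06439917] [1.03726703 1.00082995]
t6 [ 0.64671319 -0.12313159] [-1.38680701  1.9684083 ]
t 56.43 pos [ 0.5    -0.144   0.2639] yhead -101.8 F [-0.3  1.   0.1] op 0.124 j [-28.  20.  95.   0.  65.  73.]
shift now-axes mm [  -0.7  215.  -169.4]
yaw 0.2
shift after-yaw axes [  -0.7  214.3 -170.2]
```

```bash

python3 -m inch '{"dp":[[0,14,-12],[0,24,-19],[0,24,-19],[0,24,-19],[0,24,-19],[0,24,-19],[0,24,-19],[0,24,-19],[0,20,-16],[0,13,-10],[0,0,0],[0,0,0],[0,0,0]],"yaw":[0,0,0,0,0,0,0,0,0,0,0,0,0]}' 0
python3 g.py .622 -.389 .141 -102
```

```text
time_s: 57.52
position: [0.6216, -0.389, 0.2635]
tcp_rot: [[-0.001, -0.206, -0.979], [0.002, -0.979, 0.206], [-1.0, -0.001, 0.002]]
force: [-0.4, 0.4, 0.0]
opening: 0.007
t 57.52 pos [ 0.6216 -0.389   0.2635] yhead -101.9 F [-0.4  0.4  0. ] op 0.606 j [-41.  38.  62.   0.  80.  61.]
shift now-axes mm [ 1.225e+02  1.000e-01 -6.000e-01]
yaw 0.1
shift after-yaw axes [ 1.225e+02  1.000e-01 -6.000e-01]
```

```bash

python3 -m inch '{"dp":[[15,0,0],[20,0,0],[20,0,0],[20,0,0],[20,0,0],[15,0,0],[8,0,0],[4,0,0],[0,0,0],[0,0,0]],"yaw":[0,0,0,0,0,0,0,0,0,0]}' 0
python3 g.py .622 -.389 .141 -102
python3 -m inch '{"dp":[[0,0,8],[0,0,8],[0,0,6],[0,0,6],[0,0,6],[0,0,6],[0,0,6],[0,0,6],[0,0,6],[0,0,6],[0,0,0],[0,0,0]],"yaw":[0,0,0,0,0,0,0,0,0,0,0,0]}' 0
python3 g.py .549 -.373 .141
```

```text
time_s: 58.35
position: [0.6222, -0.3901, 0.1431]
tcp_rot: [[0.001, -0.207, -0.978], [-0.001, -0.978, 0.207], [-1.0, 0.001, -0.001]]
force: [0.2, 0.7, 0.5]
opening: 0.008
t 58.35 pos [ 0.6222 -0.3901  0.1431] yhead -101.9 F [0.2 0.7 0.5] op 0.670 j [-41.  44.  69.   0.  67.  61.]
shift now-axes mm [ 2.1 -1.   0.5]
yaw 0.1
shift after-yaw axes [ 2.1 -1.   0.5]
time_s: 59.35
position: [0.5581, -0.3768, 0.1416]
tcp_rot: [[-0.002, -0.208, -0.978], [0.001, -0.978, 0.208], [-1.0, -0.001, 0.002]]
force: [-0.5, -0.3, -0.2]
opening: 0.007
t 59.35 pos [ 0.5581 -0.3768  0.1416] yhead -102.0 F [-0.5 -0.3 -0.2] op 0.569 j [-43.  40.  79.  -0.  61.  59.]
shift now-axes mm [ 0.7 -1.8  9.7]
```

```bash

python3 -m inch '{"dp":[[0,0,4],[0,0,4],[0,0,3],[0,0,2],[0,0,0]],"yaw":[0,0,0,0,0]}' 0
python3 -m inch '{"dp":[[0,0,2],[0,0,1],[0,0,0]],"yaw":[0,0,0]}' 0
python3 -m inch '{"dp":[[0,0,1],[0,0,1],[0,0,0]],"yaw":[0,0,0]}' 0
python3 -m inch '{"dp":[[0,0,1],[0,0,1],[0,0,0]],"yaw":[0,0,0]}' 0
```

```text
time_s: 59.77
position: [0.5459, -0.3741, 0.1419]
tcp_rot: [[-0.001, -0.208, -0.978], [0.0, -0.978, 0.208], [-1.0, -0.0, 0.001]]
force: [0.4, -0.2, 0.4]
opening: -0.001
time_s: 60.02
position: [0.5434, -0.3737, 0.1421]
tcp_rot: [[-0.0, -0.208, -0.978], [-0.0, -0.978, 0.208], [-1.0, 0.0, 0.0]]
force: [-0.2, -0.4, -0.2]
opening: 0.006
time_s: 60.27
position: [0.5417, -0.3734, 0.1421]
tcp_rot: [[0.001, -0.208, -0.978], [-0.0, -0.978, 0.208], [-1.0, 0.0, -0.001]]
force: [0.6, -1.1, -0.8]
opening: 0.006
time_s: 60.52
position: [0.5414, -0.3734, 0.1422]
tcp_rot: [[0.004, -0.208, -0.978], [-0.002, -0.978, 0.208], [-1.0, 0.001, -0.005]]
force: [5.9, -0.4, -4.0]
opening: 0.005
```

Force rises at the end stop; one more nudge, then retreat and look.

```bash

python3 -m inch '{"dp":[[0,0,1],[0,0,1],[0,0,0]],"yaw":[0,0,0]}' 0
python3 -m inch '{"dp":[[0,0,-10],[0,0,-25],[0,0,-25],[0,0,0],[-25,0,0],[-25,0,0],[-25,0,0],[-25,0,0],[0,0,0],[0,30,0],[0,30,0],[0,30,0],[0,0,0],[0,0,0],[0,0,0]],"yaw":[0,0,0,0,0,0,0,0,0,0,0,0,0,0,0]}' 0
python3 g.py
python3 - <<'E'
from h import *
snap("13")
a=cv2.imread(f'pics/scene_13.png'); 
cv2.imwrite(f'pics/scene_13z.png',cv2.resize(a[130:310,70:370],None,fx=2.6,fy=2.6,interpolation=cv2.INTER_CUBIC))
E
```

```text
time_s: 60.77
position: [0.5412, -0.3733, 0.1423]
tcp_rot: [[0.008, -0.208, -0.978], [-0.003, -0.978, 0.208], [-1.0, 0.001, -0.009]]
force: [9.8, -1.3, -5.6]
opening: 0.003
time_s: 62.02
position: [0.5766, -0.4721, 0.241]
tcp_rot: [[-0.002, -0.208, -0.978], [0.003, -0.978, 0.208], [-1.0, -0.002, 0.002]]
force: [0.0, -0.4, -0.4]
opening: 0.004
t 62.02 pos [ 0.5766 -0.4721  0.241 ] yhead -102.0 F [ 0.  -0.4 -0.4] op 0.376 j [-48.  40.  62.   0.  79.  54.]
```

View pics/scene_13z.png

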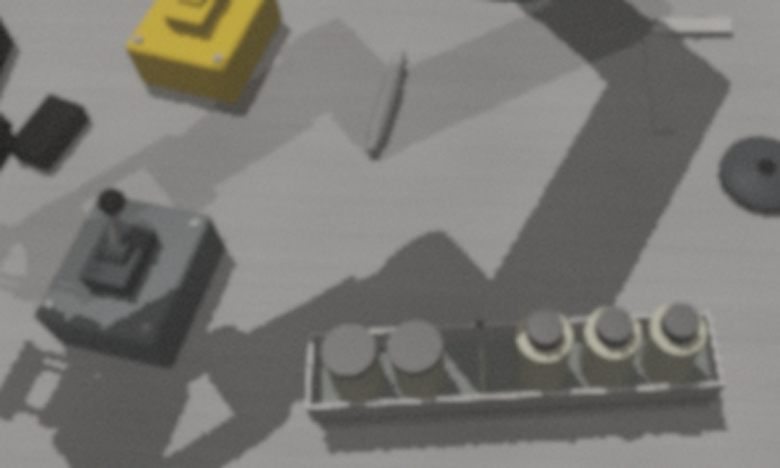

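View pics/top_13.png

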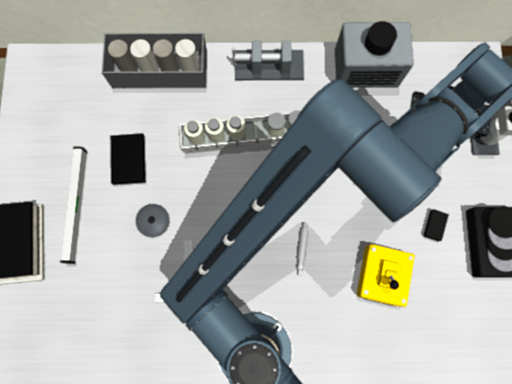

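```bash
python3 -c "
from rig import bot
print(bot.hand_in())"
```

```text
the job is handed in; nothing more can be done
None
```

The job is done and handed in, at about 62 s of the 210 s allowed; `hand_in` gives no verdict.

- **Extraction:** I pushed the grey housing's toggle over to its end stop while all the containers were still on the bench. After the last container was racked, I pulled it fully back. In the last picture its tip is at the same pixel, to within half a pixel, as at the start, so it reads as off.
- **Containers:** The scene had three jars and two tins. The jars stand at places 1, 2 and 3 and the tins at places 6 and 5. Measured from the camera picture after the last placing, each was within about 3 mm of its place, and all look upright.
- **Left alone:** The cup wheel and the granite offcut show no shift in the top view. The gripper was clear of everything at hand-in.

**Disturbances and disagreements:**
- One tin was knocked a few centimetres aside during the run. I found its new position with fresh pictures and picked it up from there.
- I saw no slackening of the grip.
- The two cameras disagreed by about 5 to 7 mm in x. I settled this with the arm's own position after placing the first jar, which showed the scene camera reading about 2 mm too far.

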